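# Tap a stack of bare circuit boards square in the jig

### The job

Lift the tapping block off its hook and, tapping with the block only (the gripper itself must not touch the boards), knock the crooked stack of five green boards square: every board flush against both fences of the aluminium corner jig, still stacked, all edges in line. Then stand the block upright on the middle of the blue pad and let go of it. Do not shift the multimeter, solder spool, can or cable stripper.

Things in the scene. Friction and masses are not known exactly. Their poses are not given: they have to be found in the camera images.
- jig: Fixed aluminium corner jig standing on the white mat (6 mm slab, top z = 0.006, under everything). Origin: inner corner of its two fences, at its underside. Both fences are 40 mm high, 12 mm thick: the far one has its inner face at jig x = 0 (jig y -70 to +12 mm), the side one at jig y = 0 (jig x -100 to 0 mm). Its yaw varies within 0.5 rad.
- jig_home (a point): On the jig's step, jig (-50, -35, 10) mm: where the underside centre of the bottom board lies when home against both fences. The boards lie on this dark steel step, 10 mm high, that fills jig x -82 to 0, jig y -62 to 0 mm; a board that is home overhangs it by 18 mm in -x and 8 mm in -y. Outside step and fences is open mat.
- board0: Loose bare green circuit board number 1 from the bottom of the stack of five, with copper strips, 100 mm (its x) by 70 mm (its y) by 5 mm thick, about 60 g. Origin: centre of its underside. It lies on the jig's step. At the start it is 6 to 22 mm short of the far fence and 8 to 18 mm short of the side fence, turned up to 0.12 rad from the jig.
- board1: Loose bare green circuit board number 2 from the bottom of the stack of five, with copper strips, 100 mm (its x) by 70 mm (its y) by 5 mm thick, about 60 g. Origin: centre of its underside. It lies on the board below. At the start it is 6 to 22 mm short of the far fence and 8 to 18 mm short of the side fence, turned up to 0.12 rad from the jig.
- board2: Loose bare green circuit board number 3 from the bottom of the stack of five, with copper strips, 100 mm (its x) by 70 mm (its y) by 5 mm thick, about 60 g. Origin: centre of its underside. It lies on the board below. At the start it is 6 to 22 mm short of the far fence and 8 to 18 mm short of the side fence, turned up to 0.12 rad from the jig.
- board3: Loose bare green circuit board number 4 from the bottom of the stack of five, with copper strips, 100 mm (its x) by 70 mm (its y) by 5 mm thick, about 60 g. Origin: centre of its underside. It lies on the board below. At the start it is 6 to 22 mm short of the far fence and 8 to 18 mm short of the side fence, turned up to 0.12 rad from the jig.
- board4: Loose bare green circuit board number 5 from the bottom of the stack of five, with copper strips, 100 mm (its x) by 70 mm (its y) by 5 mm thick, about 60 g. Origin: centre of its underside. It lies on the board below. At the start it is 6 to 22 mm short of the far fence and 8 to 18 mm short of the side fence, turned up to 0.12 rad from the jig.
- stand: Fixed hook stand. Origin: on its underside on the mat, below the hanging block. A flat steel arm, 8 mm wide, 10 mm thick, its top 124 mm above the origin, runs along the stand's x from the post (20 mm square, 124 mm high, at x = +60 mm) to its tip at x = -26 mm. Foot: x -38 to +78 mm, 80 mm wide, 12 mm high.
- hook_tip (a point): Top of the upturned lip at the free end of the hook arm, stand (-22, 0, 134) mm; the lip spans stand x -26 to -18 mm and rises 10 mm above the arm. The block comes off by lifting it 12 to 28 mm and drawing it along the stand's -x.
- block: Loose tapping block, about 0.12 kg, hanging upright on the arm, axes parallel to the stand's, underside 40 mm above the stand's origin, within 4 mm of it along stand x. Origin: centre of its underside. Beech head 60 (its x) by 44 (y) by 34 mm high; the flat 60 mm wide faces looking along +y and -y are the tapping faces.
- block_grip (a point): Middle of the block's red handle, 64 mm above the block's underside. The handle, 14 mm (block x) by 28 mm (block y), reaches from the head's top (34 mm) to 96 mm up; a slot 16 mm wide, from 44 to 84 mm up, runs through it along block x and the hook arm passes through it. Gripped from above across the 28 mm (fingers closing along block y, one each side of the arm).
- pad: Fixed blue pad on the mat, 130 mm (its x) by 110 mm (its y), 4 mm thick. Origin: centre of its underside (top at z = 0.010).
- meter: Loose orange multimeter lying on its back, 130 (x) by 70 (y) by 41 mm high with its dial. Origin: centre of its underside. To be left alone.
- spool: Loose aluminium spool, 60 mm diameter, 50 mm high, upright. Origin: centre of its underside. To be left alone.
- can: Loose red-banded can, 52 mm diameter, 110 mm high, upright. Origin: centre of its underside. To be left alone.
- stripper: Loose yellow cable stripper lying flat, about 118 (x) by 40 (y) by 26 mm high. Origin: near its middle, on its underside. To be left alone.
Mind the look-alikes: they are no part of the job. What is shaped like the block but pink is not meant.

How it is judged:
On the way, in this order (a step that is already met when the one before it is completed fails the run):
1. the tapping block has been lifted off the hook and is clear of the stand (distance of block from where it was at the start of the episode above 0.07 m and contact force between block and stand below 0.05 N and height (world z) of block above 0.03 m), for 0.1 s.
2. the block is tapping the stack ((contact force between block and board0 above 0.3 N or contact force between block and board1 above 0.3 N or contact force between block and board2 above 0.3 N or contact force between block and board3 above 0.3 N or contact force between block and board4 above 0.3 N)), for 0.02 s.
3. all five boards are stacked flush against both fences (x of board0 in the frame of jig between -0.0535 and -0.048 m and y of board0 in the frame of jig between -0.0385 and -0.033 m and z of board0 in the frame of jig between 0.007 and 0.0125 m and angle between the x axis of each of board0, board1, board2, board3, board4 and the x axis of jig, either way round below 0.05 rad and x of board1 in the frame of jig between -0.0535 and -0.048 m and y of board1 in the frame of jig between -0.0385 and -0.033 m and z of board1 in the frame of jig between 0.012 and 0.0175 m and x of board2 in the frame of jig between -0.0535 and -0.048 m and y of board2 in the frame of jig between -0.0385 and -0.033 m and z of board2 in the frame of jig between 0.017 and 0.0225 m and x of board3 in the frame of jig between -0.0535 and -0.048 m and y of board3 in the frame of jig between -0.0385 and -0.033 m and z of board3 in the frame of jig between 0.022 and 0.0275 m and x of board4 in the frame of jig between -0.0535 and -0.048 m and y of board4 in the frame of jig between -0.0385 and -0.033 m and z of board4 in the frame of jig between 0.027 and 0.0325 m), for 0.2 s.
At the end, for the whole second after the job is handed in: Every board is stacked in its place with its centre within 3.5 mm of home against each fence and turned less than 0.05 rad from the jig; the block stands upright (within 0.08 rad) and at rest on the blue pad, its centre within 35 mm of the pad's (all of step 3 and horizontal distance between block and pad below 0.035 m and height (world z) of block between 0.006 and 0.014 m and angle between block's own z axis and vertical below 0.08 rad and linear speed of block below 0.02 m/s); the robot touches nothing.
It fails at once if the gripper or arm touches a board (contact force between any of the fingers, the arm and board0 above 0.3 N or contact force between any of the fingers, the arm and board1 above 0.3 N or contact force between any of the fingers, the arm and board2 above 0.3 N or contact force between any of the fingers, the arm and board3 above 0.3 N or contact force between any of the fingers, the arm and board4 above 0.3 N).
It fails at once if the multimeter, spool, can or cable stripper is shifted by more than 12 mm (distance of any of meter, spool, can, stripper from where it was at the start of the episode above 0.012 m).
It also fails if it takes over 72 s, if anything falls off the work surface, if the arm or the gripper's body presses on something with over 40 N, if the wrist force passes 120 N, or if a joint passes its speed limit or range.

### The arm

A 7-joint arm with a two-finger parallel gripper is mounted at the origin on the work surface. World frame = base frame: x ahead of the robot, y to its left, z up, the work surface at z = 0. Lengths are in m, angles in rad, forces in N, time in s.
With the tool pointing down it reaches from about 0.4 to 0.85 m from the base axis. Payload 4.5 kg.
Tool frame: the origin (TCP) lies between the finger pads; the fingertips stand 19 mm ahead of it and the grasp point (between the pads) is the TCP; z points along the fingers, y is the direction in which the jaws open and shut (so a half turn about z gives the same grasp; the last joint's range is limited). The gripper opens to 88 mm and grips with 3 to 60 N. Pads are 18 mm wide; open, the fingers measure 123 mm over their backs; the gripper's body (75 mm by 187 mm) begins 45 mm behind the grasp point.
Start: joints at [-1.245, 0.689, -0.195, 1.565, 0.157, 0.902, -0.215], TCP at [0.18, 0.599, 0.258] pointing down, gripper open.
Joint ranges: [-3.01, 3.01], [-0.46, 2.08], [-1.47, 1.51], [0.13, 2.56], [-1, 4.14], [0.04, 2.09], [-2.66, 2.66]. Speed limits (rad/s): [2.57, 2.57, 3.14, 3.14, 3.14, 3.14, 3.14].

### API

Orientations are given as a unit quaternion [x, y, z, w].
In Python, from plant import status, snapshot, finish_job, cut_out, tip_of gives the robot as it stands. The module is installed in compiled form; this text tells all that it offers.
- The arm moves only by the tool carry_out, never from a script. Its arguments are lists of equal length, an entry for each row: "linear": the shift along the world's x, y, z in m, a list of three; "roll": the turn about the world's z in rad. A call has 1 to 8 rows; each row is the pose to reach, as a shift and turn from the pose measured when the call began; what a row does not reach only later rows make up. A row lasts 1/12 s, in which the tool goes at most 41.7 mm and 7.16 degrees, less where a joint would pass 70% of its speed; a pose out of reach is approached as far as the arm can. A call with a gripper value outside its range is refused whole. "gripper" is the opening, from 0 (shut) to 1 (fully open), set as the call begins (left out, the last holds). The fingers move at their own pace and stop on an object; "grip_force" is the grip in N (left out, the last holds). Time passes only in rows, so rows that repeat a pose let the fingers close. It gives the time, the measured TCP pose, the force and the opening at its end, in the units of the state.
- status.get_state(): the state, without advancing time (a new reading comes with each control period).
- snapshot(name): name is "side" or "top" or "wrist"; returns a dict with "img" (384x512x3 uint8, red, green, blue), "range_z" (384x512 float32, m along the optical axis (not along the pixel's ray), 0 where there is no reading), "fx", "fy", "cx", "cy" (pixels), "world_from_camera" (4x4, takes a point from camera to world coordinates). Camera axes: x right, y down, z forward; pixel columns grow to the right and rows downward; lengths in m; the calibration is good to about 2 mm. A picture is of the moment at which its call begins.
- finish_job(): hands the job in, once; it reports no verdict.
Trained networks look in a picture, given as the dict that the camera call returned (one of the last four; its "shot" number tells which), for a name from the list of things; names that differ only in an ending like _2 or _b are one class to them, and where a whole thing is asked for, a point or a joint stands for the part that bears it (a point fixed in the world has none). Each returns a list of dicts, best first, with "confidence" (0 to 1); they miss things now and then, are a little off and sometimes report something else, mostly with a low value. They report only what shows in the picture. A call takes as long as a camera call. They do not tell look-alikes from the thing itself.
- cut_out(picture, query): "region" (384x512 bool, what is visible of it) and "pixel" ([column, row] in pixels, amid what is visible of it).
- tip_of(picture, query): "pixel" ([column, row] in pixels: a listed point, or the origin of a listed thing).
The state is a dict: "clock": time; "q": joint angles; "qd": joint speeds; "joint_torque": joint torques, N m; "tool_pos": TCP position; "eef_rot": TCP orientation; "contact_force": force on the tool from outside, world axes, zero at the start; "moment": the same for the moment, N m; "opening": opening from 0.0 (shut) to 1.0 (fully open).
Only numpy, scipy, OpenCV 4.12 (cv2) and the standard library are available. Lean on these libraries where they do the work, as an engineer would, in place of code of your own. Each camera call takes 0.05 s, during which the arm holds its last target.

## Working session

There is one attempt and no reset: what is moved stays moved. The work goes in short steps, Python scripts to look and compute and a tool call to move; the robot and the scene stay as the last step left them, time stands still between calls to the robot, and variables do not carry over. Pictures are saved under pics/ and viewed, and the job is handed in when it is done.

Besides the shell and the picture viewer there is one more tool, called after "Emit:" as name(argument=value, ...), one argument or row to a line, values as JSON. carry_out: Moves the arm, as the interface text tells. Its arguments: {"type":"object","properties":{"linear":{"type":"array"},"roll":{"type":"array"},"gripper":{"type":"number"},"grip_force":{"type":"number"}},"required":["linear","roll"]}

```bash
mkdir -p pics
cat > h.py <<'E'
import numpy as np, cv2
from plant import status, snapshot, finish_job, cut_out, tip_of
def save(p,name,crop=None,scale=1):
    im=p["img"][:,:,::-1].copy()
    if crop: im=im[crop[1]:crop[3],crop[0]:crop[2]]
    if scale!=1: im=cv2.resize(im,None,fx=scale,fy=scale,interpolation=cv2.INTER_CUBIC)
    cv2.imwrite("pics/"+name,im)
def cloud(p):
    z=p["range_z"]; v,u=np.mgrid[0:z.shape[0],0:z.shape[1]]
    c=np.stack([(u-p["cx"])/p["fx"]*z,(v-p["cy"])/p["fy"]*z,z,np.ones_like(z)],-1)
    w=c@np.array(p["world_from_camera"]).T
    w=w[...,:3]; w[z==0]=np.nan
    return w
def ray(p,px,zw):
    T=np.array(p["world_from_camera"]); d=T[:3,:3]@np.array([(px[0]-p["cx"])/p["fx"],(px[1]-p["cy"])/p["fy"],1])
    o=T[:3,3]; return o+d*(zw-o[2])/d[2]
E
python3 - <<'E'
from h import *
s=status.get_state(); print(s)
for n in ["top","side"]:
    p=snapshot(n); save(p,n+"0.png"); np.save(n+"0.npy",p,allow_pickle=True)
    print(n,np.array(p["world_from_camera"]).round(3).tolist(),p["fx"])
    for q in ["block","block_grip","hook_tip","jig","jig_home","stand","pad","meter","spool","can","stripper","board4"]:
        for r in tip_of(p,q)[:3]: print(q,np.round(r["pixel"]),round(r["confidence"],2))
E
```

```text
{'clock': 0.0, 'q': array([-1.2452345 ,  0.6899849 , -0.1945728 ,  1.56635484,  0.15730905,
        0.902458  , -0.21509408]), 'qd': array([-0.00072141, -0.00074116,  0.00135989,  0.00073716,  0.00153541,
       -0.00139367,  0.00123614]), 'joint_torque': array([-3.63995769e-04, -5.27567232e+01, -1.26733795e+00, -1.53427809e+01,
       -5.27012267e-02,  6.58575082e-03,  1.73578628e-04]), 'tool_pos': array([0.17961916, 0.59801372, 0.25690803]), 'eef_rot': array([ 1.45293408e-01,  9.89388199e-01, -9.00606817e-04, -8.37875794e-05]), 'contact_force': array([-0.39342779,  1.60443415, -0.72096401]), 'moment': array([-0.0097862 , -0.02295045,  0.05474788]), 'opening': 1.0000575290780962}
top [[0.025, -0.996, 0.082, 0.438], [-1.0, -0.024, 0.011, 0.1], [-0.009, -0.083, -0.997, 1.161], [0.0, 0.0, 0.0, 1.0]] 360.24681346624203
block [107. 245.] 0.65
block [173. 202.] 0.5
block_grip [163. 202.] 0.8
block_grip [297. 185.] 0.72
hook_tip [163. 207.] 0.8
jig [278. 168.] 0.79
jig_home [285. 179.] 0.82
stand [172. 200.] 0.73
pad [402. 196.] 0.86
pad [293. 184.] 0.71
meter [287. 136.] 0.71
spool [255. 176.] 0.59
can [288. 242.] 0.65
stripper [348. 193.] 0.73
board4 [294. 190.] 0.58
board4 [292. 182.] 0.5
board4 [292. 184.] 0.35
side [[0.954, -0.211, 0.211, 0.301], [-0.299, -0.656, 0.693, -0.726], [-0.008, -0.724, -0.689, 0.905], [0.0, 0.0, 0.0, 1.0]] 399.91652314718726
block [220. 141.] 0.81
block [171. 129.] 0.68
block [319. 204.] 0.6
block_grip [168. 113.] 0.62
hook_tip [213. 120.] 0.95
jig [288. 205.] 0.84
jig_home [278. 218.] 0.79
stand [219. 150.] 0.9
pad [307. 344.] 0.89
meter [320. 204.] 0.94
meter [308. 347.] 0.47
spool [270. 194.] 0.61
spool [214. 240.] 0.34
can [212. 238.] 0.9
stripper [282. 274.] 0.92
board4 [276. 219.] 0.5
board4 [276. 221.] 0.47
board4 [272. 216.] 0.4
```

View pics/top0.png

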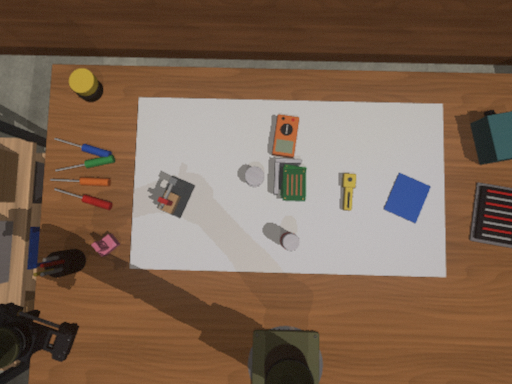

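View pics/side0.png

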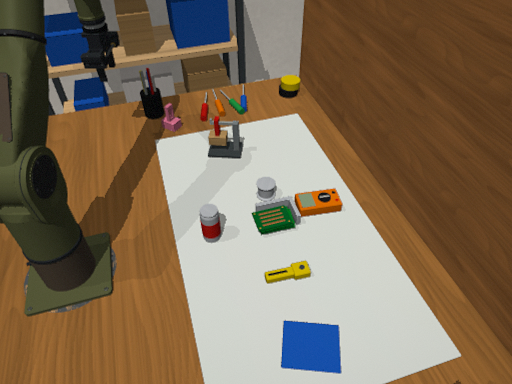

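Run:
```python
from h import *
p=np.load("side0.npy",allow_pickle=True).item(); save(p,"s_a.png",(130,70,290,180),5)
p=np.load("top0.npy",allow_pickle=True).item(); save(p,"t_a.png",(235,120,355,230),6)
```

```text
(no output)
```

View pics/s_a.png

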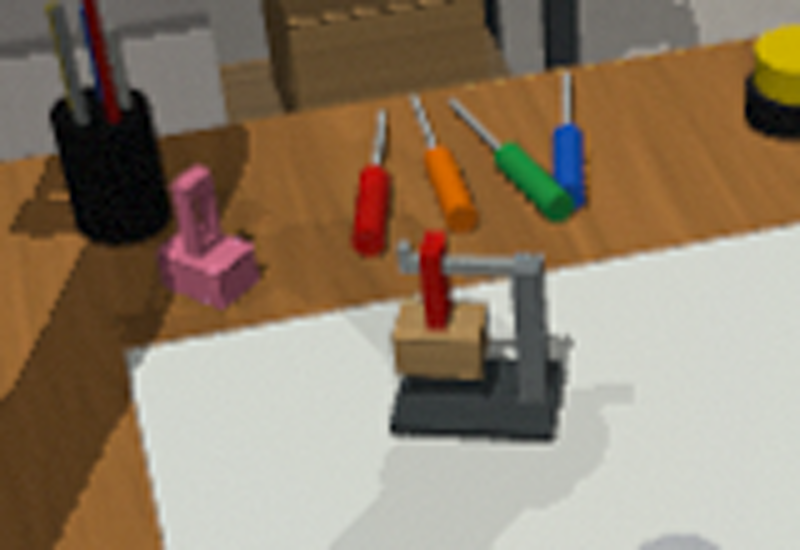

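View pics/t_a.png

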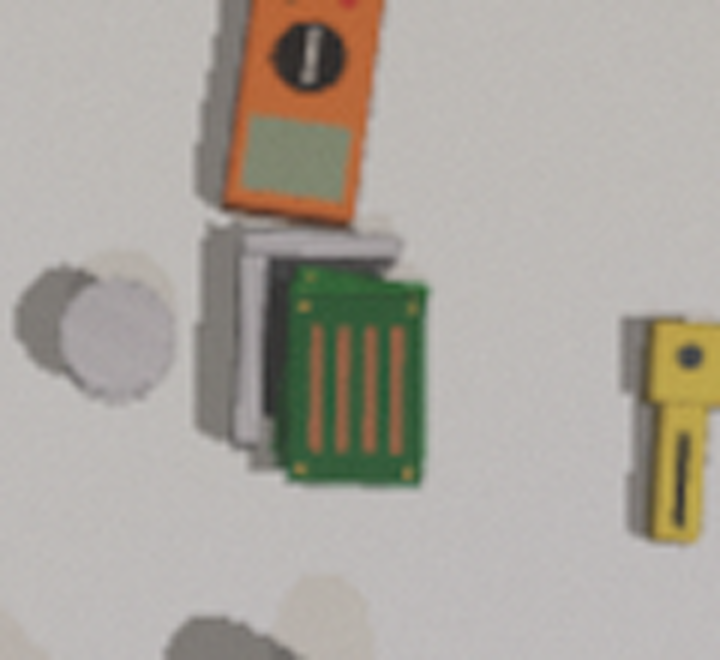

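The real block (red handle, beech head) hangs on the stand at side (217,137) and top (165,202). The pink shape at side (171,122) and top (105,244) is the look-alike. The enlarged crop confirms the red handle on the hook arm.

Run:
```python
from h import *
for n in ["top","side"]:
    p=np.load(n+"0.npy",allow_pickle=True).item(); w=cloud(p); im=p["img"].astype(int)
    box=(140,165,205,230) if n=="top" else (200,110,250,165)
    m=np.zeros(w.shape[:2],bool); m[box[1]:box[3],box[0]:box[2]]=1
    m&=w[...,2]>0.014
    for lo,hi,nm in [(0.0135,.03,"foot"),(.07,.09,"head"),(.115,.15,"upper")]:
        k=m&(w[...,2]>lo)&(w[...,2]<hi); q=w[k]
        if len(q)>5:
            r=cv2.minAreaRect((q[:,:2]*1000).astype(np.float32)); print(n,nm,len(q),r, np.median(q[:,2]))
    red=m&(im[...,0]>140)&(im[...,1]<70); q=w[red]; print("red",len(q),q.mean(0),q.min(0),q.max(0))
    # others
for n in ["top","side"]:
    p=np.load(n+"0.npy",allow_pickle=True).item(); w=cloud(p); im=p["img"].astype(int)
    R,G,B=im[...,0],im[...,1],im[...,2]
    for nm,m in [("pad",(B>110)&(R<60)&(G<90)),("meter",(R>170)&(G>60)&(G<120)&(B<80)),("yellow",(R>150)&(G>130)&(B<80)),("green",(G>60)&(R<60)&(B<90)&(G>1.6*R))]:
        m=m&(w[...,2]>.002)&(w[...,2]<.08)&(w[...,0]>.35)&(w[...,1]<.45)
        if n=="top": m[:,:220]=0
        q=w[m]
        if len(q)>5:
            r=cv2.minAreaRect((q[:,:2]*1000).astype(np.float32)); print(n,nm,len(q),np.round(r[0]),np.round(r[1]),r[2],np.percentile(q[:,2],[5,50,95]).round(3))
```

```text
top foot 424 ((509.5389404296875, 360.2248840332031), (80.96466064453125, 114.49298095703125), 67.7020263671875) 0.018201068413509547
top head 198 ((507.1170654296875, 359.9487609863281), (43.820613861083984, 99.91732025146484), 66.91255187988281) 0.08038789305941874
top upper 200 ((510.40948486328125, 357.88055419921875), (28.760746002197266, 95.23599243164062), 64.26551055908203) 0.1311309453879015
red 39 [0.49046868 0.36813513 0.14114781] [0.48273995 0.35514541 0.12995792] [0.50001082 0.38082828 0.14553353]
side foot 480 ((516.853759765625, 458.20916748046875), (286.3672790527344, 170.17921447753906), 72.91403198242188) 0.01806351809033141
side head 193 ((509.84088134765625, 356.83514404296875), (48.45145034790039, 101.94226837158203), 65.6637191772461) 0.07944089582937552
side upper 174 ((513.6104736328125, 355.6785583496094), (33.33433532714844, 94.67340087890625), 68.92472839355469) 0.12903036300071835
red 46 [0.48538215 0.50748367 0.06777791] [0.46921456 0.35659787 0.01629076] [0.54090713 0.60752509 0.14501404]
top pad 1196 [ 526. -378.] [106. 124.] 66.61990356445312 [0.006 0.01  0.013]
top meter 371 [712.  13.] [ 65. 125.] 83.10606384277344 [0.036 0.04  0.043]
top yellow 238 [ 538. -189.] [ 34. 112.] 87.7680435180664 [0.025 0.029 0.033]
top green 390 [564. -14.] [ 69. 112.] 87.96485900878906 [0.034 0.041 0.045]
side pad 2632 [ 526. -378.] [110. 127.] 67.11044311523438 [0.007 0.01  0.012]
side meter 385 [653.  15.] [ 80. 248.] 87.7771987915039 [0.037 0.04  0.042]
side yellow 377 [540. -98.] [226. 114.] 88.69403839111328 [0.025 0.028 0.032]
side green 563 [566.  -9.] [ 91. 120.] 89.05081176757812 [0.023 0.04  0.043]
```

Run:
```python
from h import *
for n in ["top","side"]:
    p=np.load(n+"0.npy",allow_pickle=True).item(); w=cloud(p); im=p["img"].astype(int)
    R,G,B=im[...,0],im[...,1],im[...,2]
    grey=(abs(R-G)<25)&(abs(G-B)<25)
    m=grey&(w[...,0]>.5)&(w[...,0]<.72)&(w[...,1]>-.07)&(w[...,1]<.06)&(w[...,2]>.03)&(w[...,2]<.056)
    m=cv2.morphologyEx(m.astype(np.uint8),cv2.MORPH_OPEN,np.ones((2,2)))>0
    print(n,m.sum()); vis=p["img"][:,:,::-1].copy(); vis[m]=(255,0,255)
    c=(235,120,355,230) if n=="top" else (235,160,355,250)
    cv2.imwrite(f"pics/m_{n}.png",cv2.resize(vis[c[1]:c[3],c[0]:c[2]],None,fx=5,fy=5,interpolation=0))
    q=w[m]; print(np.round(q[:, :3]*1000)[::6].astype(int).tolist())
    for nm,q2 in [("spool",(w[...,2]>.05)&(w[...,2]<.06)&(w[...,0]>.5)&(w[...,0]<.7)&(w[...,1]>.04)&(w[...,1]<.16)),("can",(w[...,2]>.105)&(w[...,2]<.125)&(w[...,0]>.3)&(w[...,0]<.5)&(w[...,1]>-.15)&(w[...,1]<.1))]:
        a=w[q2]; 
        if len(a): print(nm,len(a),(a.min(0)+a.max(0))/2,a.max(0)-a.min(0))
```

```text
top 434
[[717, 19, 41], [713, 10, 46], [710, 7, 46], [692, 25, 40], [688, 22, 43], [689, 3, 42], [685, 21, 41], [685, 3, 44], [682, 34, 41], [682, 15, 43], [683, -4, 40], [678, 28, 43], [678, 9, 45], [680, -10, 41], [675, 21, 45], [677, 2, 39], [673, 34, 39], [674, 14, 35], [672, -4, 44], [670, 27, 39], [669, 9, 43], [666, 40, 41], [666, 21, 40], [666, 2, 42], [663, 33, 37], [663, 15, 42], [663, -4, 43], [660, 27, 39], [660, 8, 39], [657, 18, 40], [657, -1, 39], [630, 30, 47], [631, 11, 43], [631, -7, 44], [627, 36, 46], [627, 18, 46], [627, -1, 48], [628, -20, 45], [623, 43, 47], [624, 24, 47], [624, 5, 46], [625, -14, 45], [625, -32, 49], [624, 29, 27], [622, 11, 39], [622, -8, 41], [622, -26, 44], [617, 36, 49], [622, -1, 19], [623, -20, 20], [625, -40, 8], [611, 39, 45], [613, 31, 13], [602, 39, 44], [603, 31, 14], [592, 39, 48], [593, 31, 15], [583, 45, 46], [579, 39, 51], [574, 44, 42], [570, 38, 48], [564, 44, 46], [561, 38, 46], [554, 44, 50], [552, 38, 44], [545, 44, 49], [542, 38, 43], [536, 44, 45], [533, 44, 45], [529, 44, 45], [527, 37, 43], [523, 41, 4], [518, 21, 33]]

[... 536 characters left out ...]
, 42], [590, 35, 34], [609, 34, 29], [626, 14, 44], [532, 37, 47], [550, 36, 43], [569, 38, 34], [588, 37, 28], [606, 35, 24], [635, 4, 47], [541, 36, 41], [560, 37, 34], [578, 34, 30], [625, 3, 47], [531, 35, 40], [550, 36, 33], [569, 36, 28], [624, 0, 46], [528, 34, 39], [547, 38, 28], [625, 2, 39], [528, 35, 33], [546, 35, 27], [629, -11, 47], [535, 37, 24], [634, -15, 45], [632, -20, 47], [631, -22, 46], [628, -28, 49], [627, -31, 47], [626, -33, 46], [624, -32, 41], [624, -33, 38], [627, -34, 34], [629, -37, 32], [636, -36, 24]]
spool 216 [0.57940875 0.11065899 0.05519408] [0.05711693 0.06239196 0.0081155 ]
can 239 [ 0.38222304 -0.00325979  0.11203284] [0.04668583 0.05049823 0.01404814]
```

View pics/m_top.png

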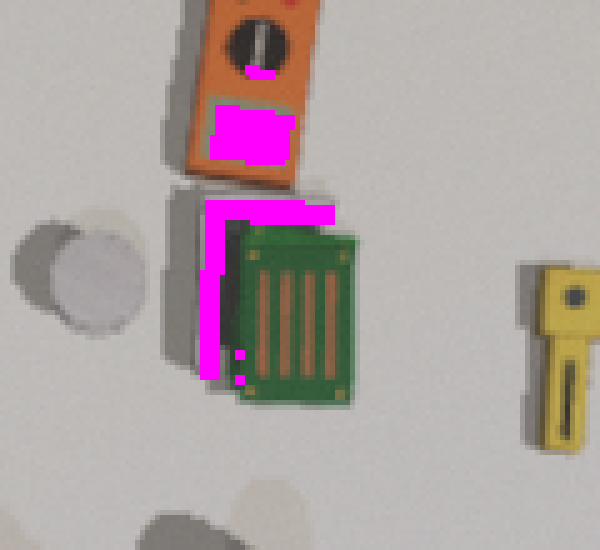

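Emit:
carry_out(
  linear=[
    [0.31, -0.23, 0.0],
    [0.31, -0.23, 0.0],
    [0.31, -0.23, 0.0],
    [0.31, -0.23, 0.0],
    [0.31, -0.23, 0.0],
    [0.31, -0.23, 0.0],
    [0.31, -0.23, 0.0],
    [0.31, -0.23, 0.0],
  ],
  roll=[-0.1, -0.1, -0.1, -0.1, -0.1, -0.1, -0.1, -0.1],
)

```text
clock: 1.97
tool_pos: [0.449, 0.3986, 0.2579]
eef_rot: [0.195, 0.981, 0.0, 0.0]
contact_force: [1.2, -0.6, 0.2]
opening: 0.997
```

Emit:
carry_out(
  linear=[
    [0.05, -0.035, 0.0],
    [0.05, -0.035, 0.0],
    [0.05, -0.035, 0.0],
  ],
  roll=[0, 0, 0],
)

```text
clock: 2.22
tool_pos: [0.5052, 0.3573, 0.2577]
eef_rot: [0.2, 0.98, -0.001, 0.002]
contact_force: [0.3, -0.4, -0.0]
opening: 0.997
```

```bash
cat >> h.py <<'E'
def st():
    s=status.get_state(); x,y=s["eef_rot"][:2]; q=s["eef_rot"]
    from scipy.spatial.transform import Rotation as Ro
    R=Ro.from_quat(q).as_matrix()
    print("t",round(s["clock"],2),"pos",s["tool_pos"].round(4),"yaxis deg",round(np.degrees(np.arctan2(R[1,1],R[0,1])),2),"tilt",R[:2,2].round(4),"F",s["contact_force"].round(2),"M",s["moment"].round(2),"op",round(s["opening"],3),"q7",s["q"][6].round(2))
    return s
E
python3 - <<'E'
from h import *
st(); p=snapshot("wrist"); save(p,"w1.png"); print(np.array(p["world_from_camera"]).round(3).tolist(),p["fx"])
E
```

```text
t 2.22 pos [0.5052 0.3573 0.2577] yaxis deg 66.94 tilt [ 0.0043 -0.0033] F [ 0.33 -0.35 -0.01] M [-0.02 -0.03  0.03] op 0.997 q7 0.32
[[0.392, 0.878, 0.273, 0.434], [0.92, -0.374, -0.118, 0.386], [-0.001, 0.298, -0.955, 0.383], [0.0, 0.0, 0.0, 1.0]] 288.60749301450056
```

View pics/w1.png

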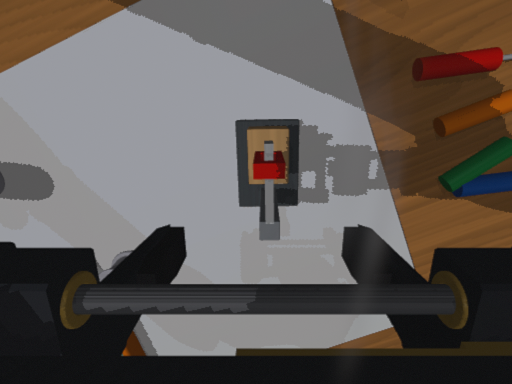

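Run:
```python
from h import *
s=st(); p=snapshot("wrist"); w=cloud(p); im=p["img"].astype(int)
R,G,B=im[...,0],im[...,1],im[...,2]
box=np.zeros(R.shape,bool); box[110:245,225:310]=1
red=box&(R>110)&(G<50)&(B<50)&(w[...,2]>.13); q=w[red]; r=cv2.minAreaRect((q[:,:2]*1000).astype(np.float32)); print("red",len(q),r,np.median(q[:,2]))
q=w[box&(w[...,2]>.07)&(w[...,2]<.09)]; r=cv2.minAreaRect((q[:,:2]*1000).astype(np.float32)); print("head",len(q),r,np.median(q[:,2]))
arm=box&(abs(R-G)<20)&(w[...,2]>.12)&(w[...,2]<.15); q=w[arm]; r=cv2.minAreaRect((q[:,:2]*1000).astype(np.float32)); print("arm",len(q),r,np.median(q[:,2]))
```

```text
t 2.27 pos [0.5019 0.3605 0.2577] yaxis deg 67.18 tilt [ 0.0016 -0.0011] F [-0.69  0.56  0.8 ] M [-0.01  0.03 -0.03] op 1.0 q7 0.32
red 380 ((490.783935546875, 366.19793701171875), (25.88503646850586, 13.38969612121582), 67.58344268798828) 0.1408947688570717
head 1371 ((501.4297790527344, 362.2659912109375), (43.58815002441406, 83.26985168457031), 68.30545806884766) 0.07889786409997074
arm 975 ((513.7350463867188, 357.88104248046875), (19.804439544677734, 96.3491439819336), 67.10958099365234) 0.12894393209733035
```

Emit:
carry_out(
  linear=[
    [-0.011, 0.006, -0.03],
    [-0.011, 0.006, -0.06],
    [-0.011, 0.006, -0.09],
    [-0.011, 0.006, -0.11],
    [-0.011, 0.006, -0.11],
  ],
  roll=[0.005, 0.005, 0.005, 0.005, 0.005],
)

```text
clock: 2.73
tool_pos: [0.4841, 0.369, 0.1438]
eef_rot: [0.191, 0.982, -0.003, -0.003]
contact_force: [-0.9, -0.2, -0.4]
opening: 1.0
```

Run:
```python
from h import *
st()
```

```text
t 2.73 pos [0.4841 0.369  0.1438] yaxis deg 67.94 tilt [-0.0076 -0.0039] F [-0.89 -0.2  -0.41] M [-0.04  0.03 -0.02] op 1.0 q7 0.26
```

Emit:
carry_out(
  linear=[
    [0.0065, -0.002, -0.012],
    [0.0065, -0.002, -0.024],
    [0.0065, -0.002, -0.034],
    [0.0065, -0.002, -0.034],
    [0.0065, -0.002, -0.034],
  ],
  roll=[0, 0, 0, 0, 0],
)

```text
clock: 3.15
tool_pos: [0.4902, 0.3674, 0.11]
eef_rot: [0.191, 0.982, -0.003, -0.004]
contact_force: [0.5, 0.2, -0.5]
opening: 0.998
```

Run:
```python
from h import *
st();p=snapshot("wrist"); save(p,"w2.png"); st()
```

```text
t 3.15 pos [0.4902 0.3674 0.11  ] yaxis deg 67.98 tilt [-0.008  -0.0038] F [ 0.53  0.25 -0.55] M [0.   0.   0.01] op 0.998 q7 0.26
t 3.2 pos [0.4906 0.3676 0.1104] yaxis deg 67.96 tilt [-0.0071 -0.0031] F [0.14 0.36 0.43] M [-0.06 -0.04  0.05] op 1.003 q7 0.26
```

View pics/w2.png

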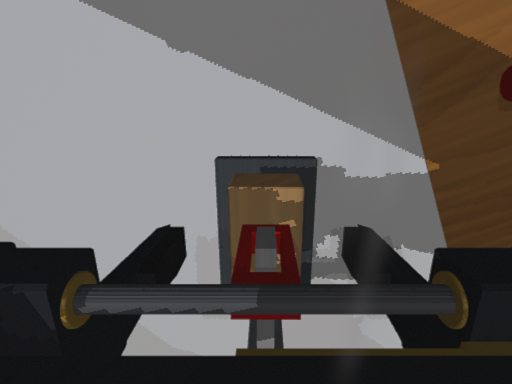

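The red handle sits centred between the open fingers at about (265,275). I'll close now.

Emit:
carry_out(
  linear=[
    [0, 0, 0],
    [0, 0, 0],
    [0, 0, 0],
    [0, 0, 0],
    [0, 0, 0],
    [0, 0, 0],
  ],
  roll=[0, 0, 0, 0, 0, 0],
  gripper=0,
  grip_force=50,
)

```text
clock: 3.7
tool_pos: [0.4906, 0.3676, 0.1105]
eef_rot: [0.191, 0.982, -0.002, -0.003]
contact_force: [-0.3, 0.1, 0.2]
opening: 0.569
```

Run:
```python
from h import *
st()
```

```text
t 3.7 pos [0.4906 0.3676 0.1105] yaxis deg 67.96 tilt [-0.007 -0.003] F [-0.3   0.09  0.24] M [ 0.01  0.04 -0.01] op 0.569 q7 0.26
```

Emit:
carry_out(
  linear=[
    [0, 0, 0],
    [0, 0, 0],
    [0, 0, 0],
    [0, 0, 0],
    [0, 0, 0],
    [0, 0, 0],
  ],
  roll=[0, 0, 0, 0, 0, 0],
)

```text
clock: 4.2
tool_pos: [0.4906, 0.3676, 0.1105]
eef_rot: [0.191, 0.982, -0.002, -0.003]
contact_force: [-1.0, -0.1, -0.3]
opening: 0.316
```

Emit:
carry_out(
  linear=[
    [0, 0, 0.01],
    [0, 0, 0.02],
    [0, 0, 0.02],
    [0, 0, 0.02],
  ],
  roll=[0, 0, 0, 0],
)

```text
clock: 4.53
tool_pos: [0.4912, 0.3681, 0.1317]
eef_rot: [0.191, 0.982, -0.001, -0.002]
contact_force: [0.6, -0.3, -1.6]
opening: 0.313
```

Run:
```python
from h import *
st();p=snapshot("wrist"); save(p,"w3.png"); st()
```

```text
t 4.53 pos [0.4912 0.3681 0.1317] yaxis deg 67.95 tilt [-0.0053 -0.0015] F [ 0.56 -0.33 -1.58] M [ 0.05 -0.01 -0.02] op 0.313 q7 0.27
t 4.58 pos [0.4909 0.3678 0.1311] yaxis deg 67.96 tilt [-0.0061 -0.0023] F [-0.14  0.53 -1.71] M [-0.01 -0.04 -0.01] op 0.309 q7 0.27
```

View pics/w3.png

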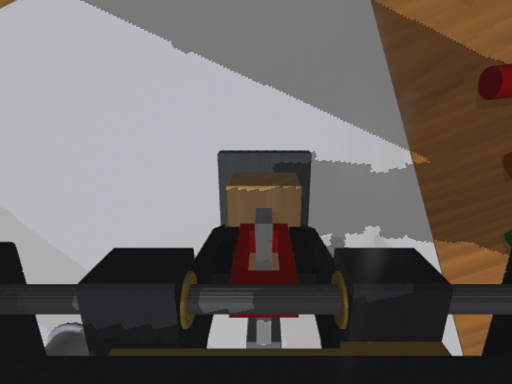

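Emit:
carry_out(
  linear=[
    [-0.0185, 0.0076, 0],
    [-0.037, 0.015, 0],
    [-0.055, 0.023, 0],
    [-0.074, 0.03, 0],
    [-0.083, 0.034, 0.0],
    [-0.083, 0.034, 0.03],
    [-0.083, 0.034, 0.07],
    [-0.083, 0.034, 0.1],
  ],
  roll=[0, 0, 0, 0, 0, 0, 0, 0],
)

```text
clock: 5.25
tool_pos: [0.4081, 0.4017, 0.2328]
eef_rot: [0.191, 0.982, -0.002, -0.003]
contact_force: [-0.1, 1.3, -2.2]
opening: 0.31
```

Run:
```python
from h import *
st();p=snapshot("side"); save(p,"s2.png",(150,60,310,180),5)
```

```text
t 5.25 pos [0.4081 0.4017 0.2328] yaxis deg 67.97 tilt [-0.0058 -0.0025] F [-0.15  1.33 -2.18] M [ 0.06 -0.05 -0.02] op 0.31 q7 0.17
```

View pics/s2.png

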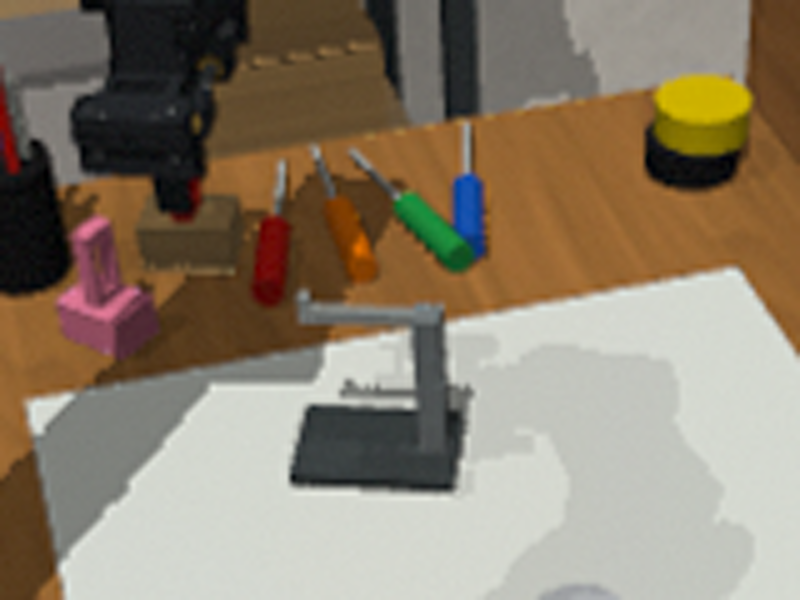

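The block is off the hook and in the gripper, at (190,230) in the crop, and clear of the stand. Next I'll carry it to the open −y side of the stack.

Emit:
carry_out(
  linear=[
    [0.12, -0.5, 0.01],
    [0.12, -0.5, 0.01],
    [0.12, -0.5, 0.01],
    [0.12, -0.5, 0.01],
    [0.12, -0.5, 0.01],
    [0.12, -0.5, 0.01],
    [0.12, -0.5, 0.01],
    [0.12, -0.5, 0.01],
  ],
  roll=[0.38, 0.38, 0.38, 0.38, 0.38, 0.38, 0.38, 0.38],
)

```text
clock: 5.97
tool_pos: [0.4879, 0.0757, 0.2423]
eef_rot: [0.003, 1.0, 0.003, -0.0]
contact_force: [1.0, 1.2, -1.5]
opening: 0.314
```

Run:
```python
from h import *
st()
```

```text
t 5.97 pos [0.4879 0.0757 0.2423] yaxis deg 89.66 tilt [-0.0007  0.0051] F [ 1.01  1.19 -1.47] M [-0.03 -0.05 -0.02] op 0.314 q7 1.01
```

Emit:
carry_out(
  linear=[
    [0.03, -0.175, 0],
    [0.03, -0.175, 0],
    [0.03, -0.175, 0],
    [0.03, -0.175, 0],
    [0.03, -0.175, 0],
    [0.03, -0.175, 0],
    [0.03, -0.175, 0],
  ],
  roll=[0, 0, 0, 0, 0, 0, 0],
)

```text
clock: 6.55
tool_pos: [0.5177, -0.1004, 0.2419]
eef_rot: [0.004, 1.0, 0.003, -0.001]
contact_force: [0.0, 0.1, -1.5]
opening: 0.309
```

Run:
```python
from h import *
st();p=snapshot("wrist"); save(p,"w4.png"); np.save("w4.npy",p,allow_pickle=True); print(np.array(p["world_from_camera"]).round(3).tolist())
```

```text
t 6.55 pos [ 0.5177 -0.1004  0.2419] yaxis deg 89.49 tilt [-0.0012  0.0054] F [ 0.02  0.13 -1.51] M [0.02 0.   0.01] op 0.309 q7 1.35
[[0.009, 0.956, 0.292, 0.442], [1.0, -0.01, 0.003, -0.101], [0.005, 0.292, -0.957, 0.368], [0.0, 0.0, 0.0, 1.0]]
```

View pics/w4.png

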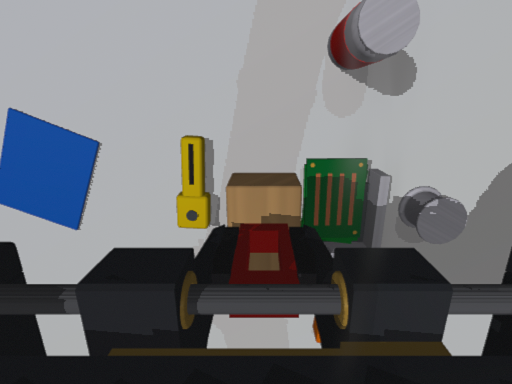

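Run:
```python
from h import *
p=np.load("w4.npy",allow_pickle=True).item(); w=cloud(p); im=p["img"].astype(int)
R,G,B=im[...,0],im[...,1],im[...,2]
save(p,"w4c.png",(290,140,480,290),4)
g=(abs(R-G)<25)&(abs(G-B)<25)&(w[...,2]>.040)&(w[...,2]<.052)&(w[...,0]>.5)&(w[...,0]<.66)&(w[...,1]>0)&(w[...,1]<.07)
g=cv2.morphologyEx(g.astype(np.uint8),cv2.MORPH_OPEN,np.ones((3,3)))>0
q=w[g]; print(len(q),cv2.minAreaRect((q[:,:2]*1000).astype(np.float32)))
xs=[];ys=[];ye=[]
for v in range(384):
    c=np.where(g[v])[0]
    if len(c)>3:
        xs.append(w[v,c[0],0]);ys.append(w[v,c[0],1]);ye.append(w[v,c[-1],1])
xs=np.array(xs);ys=np.array(ys);ye=np.array(ye); i=slice(0,None)
print(np.round(np.c_[xs,ys,ye]*1000)[::3].tolist()); print(np.polyfit(xs,ys,1),np.polyfit(xs,ye,1))
gr=(G>50)&(G>1.6*R)&(w[...,2]>.02)&(w[...,2]<.05)
q=w[gr]; print("green",cv2.minAreaRect((q[:,:2]*1000).astype(np.float32)))
gt=gr&(w[...,2]>.037); q=w[gt]; print("top",cv2.minAreaRect((q[:,:2]*1000).astype(np.float32)), q.min(0),q.max(0))
```

```text
813 ((572.6858520507812, 39.532188415527344), (13.040634155273438, 93.42715454101562), 88.86395263671875)
[[526.0, 35.0, 45.0], [529.0, 34.0, 45.0], [533.0, 34.0, 46.0], [537.0, 34.0, 44.0], [540.0, 34.0, 46.0], [544.0, 34.0, 45.0], [548.0, 34.0, 45.0], [552.0, 34.0, 45.0], [556.0, 34.0, 44.0], [559.0, 34.0, 45.0], [562.0, 33.0, 45.0], [567.0, 33.0, 44.0], [571.0, 33.0, 45.0], [575.0, 33.0, 44.0], [579.0, 33.0, 45.0], [583.0, 34.0, 44.0], [587.0, 34.0, 45.0], [591.0, 34.0, 45.0], [595.0, 33.0, 43.0], [599.0, 33.0, 44.0], [602.0, 33.0, 44.0], [607.0, 33.0, 44.0], [610.0, 33.0, 43.0], [616.0, 33.0, 44.0], [619.0, 33.0, 45.0]]
[-0.01951427  0.04471278] [-0.01531524  0.05335203]
green ((563.956787109375, -15.341476440429688), (77.22917938232422, 115.11418914794922), 86.95978546142578)
top ((556.7349853515625, -16.047515869140625), (70.7994384765625, 100.25434112548828), 89.50702667236328) [ 0.5063387  -0.05108742  0.03707015] [0.60705746 0.01960888 0.0420487 ]
```

View pics/w4c.png

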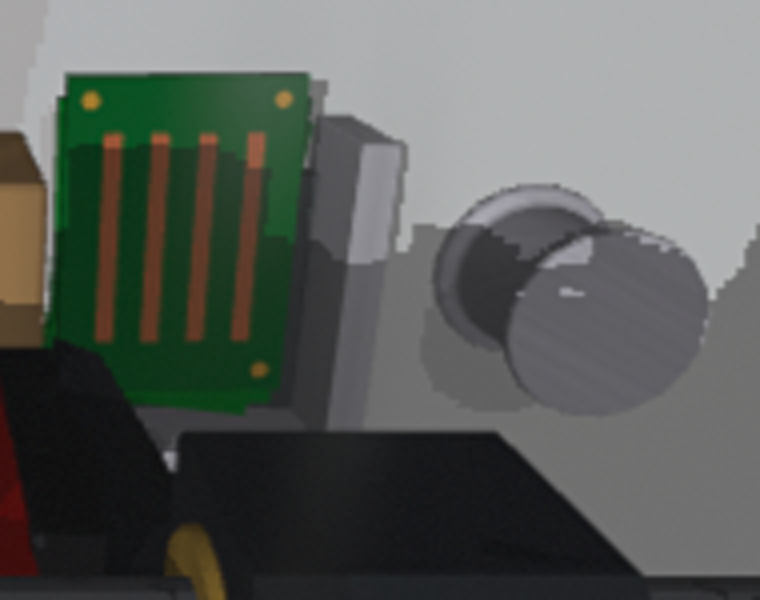

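Emit:
carry_out(
  linear=[
    [0.02, 0.003, -0.03],
    [0.044, 0.005, -0.06],
    [0.044, 0.005, -0.09],
    [0.044, 0.005, -0.12],
    [0.044, 0.005, -0.145],
    [0.044, 0.005, -0.16],
    [0.044, 0.005, -0.164],
    [0.044, 0.005, -0.164],
  ],
  roll=[-0.009, -0.009, -0.009, -0.009, -0.009, -0.009, -0.009, -0.009],
)

```text
clock: 7.27
tool_pos: [0.5611, -0.0913, 0.0772]
eef_rot: [0.006, 1.0, 0.004, -0.002]
contact_force: [-0.4, -0.1, -0.6]
opening: 0.31
```

Run:
```python
from h import *
st()
p=snapshot("side");save(p,"s3.png",(220,150,370,260),5)
```

```text
t 7.27 pos [ 0.5611 -0.0913  0.0772] yaxis deg 89.33 tilt [-0.0032  0.0074] F [-0.37 -0.13 -0.63] M [0.03 0.03 0.03] op 0.31 q7 1.23
```

View pics/s3.png

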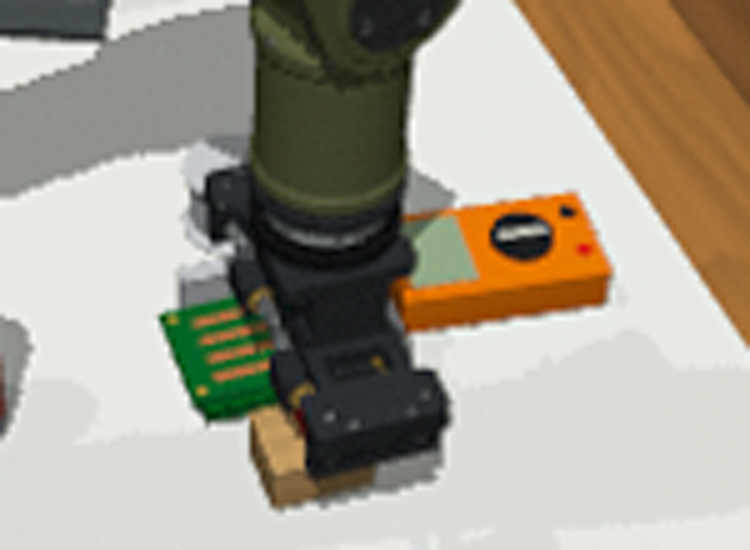

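Emit:
carry_out(
  linear=[
    [0, 0.005, 0],
    [0, 0.01, 0],
    [0, 0.014, 0],
    [0, 0.018, 0],
    [0, 0.022, 0],
    [0, 0.025, 0],
    [0, 0.028, 0],
    [0, 0.03, 0],
  ],
  roll=[-0.006, -0.006, -0.006, -0.006, -0.006, -0.006, -0.006, -0.006],
)

```text
clock: 7.98
tool_pos: [0.5624, -0.0629, 0.0786]
eef_rot: [0.01, 1.0, 0.003, -0.0]
contact_force: [0.9, -6.8, 1.8]
opening: 0.309
```

Run:
```python
from h import *
st()
```

```text
t 7.98 pos [ 0.5624 -0.0629  0.0786] yaxis deg 88.9 tilt [-0.0002  0.0051] F [ 0.93 -6.76  1.81] M [-1.68 -0.24 -0.  ] op 0.309 q7 1.18
```

Emit:
carry_out(
  linear=[
    [0, 0.002, -0.001],
    [0, 0.004, -0.001],
    [0, 0.005, -0.001],
    [0, 0.005, -0.001],
  ],
  roll=[0, 0, 0, 0],
)

```text
clock: 8.32
tool_pos: [0.5628, -0.0599, 0.0778]
eef_rot: [0.01, 1.0, 0.001, 0.0]
contact_force: [1.5, -4.9, 0.5]
opening: 0.312
```

Run:
```python
from h import *
st()
p=snapshot("side");save(p,"s4.png",(220,150,370,260),5)
p=snapshot("top");save(p,"t4.png",(235,120,355,230),6)
```

```text
t 8.32 pos [ 0.5628 -0.0599  0.0778] yaxis deg 88.8 tilt [0.0005 0.0024] F [ 1.51 -4.87  0.46] M [-1.32 -0.24 -0.  ] op 0.312 q7 1.17
```

View pics/s4.png

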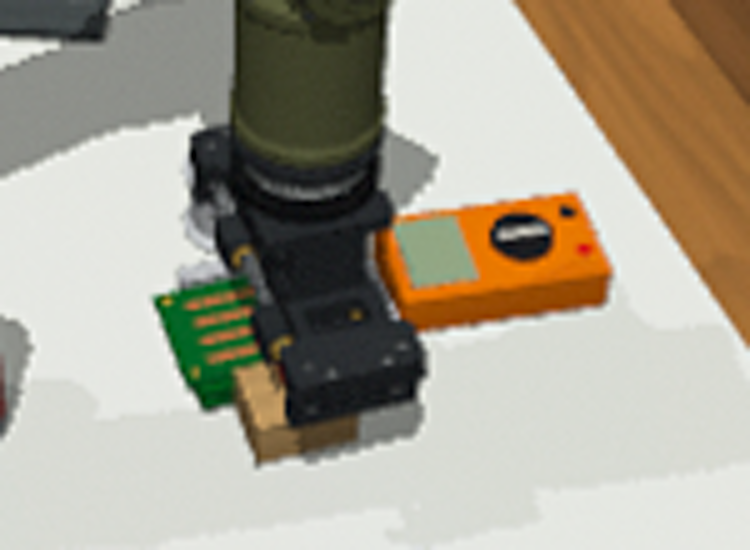

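Emit:
carry_out(
  linear=[
    [0, 0.003, 0],
    [0, 0.005, 0],
    [0, 0.007, 0],
    [0, 0.008, 0],
    [0, 0.008, 0],
  ],
  roll=[0, 0, 0, 0, 0],
)

```text
clock: 8.83
tool_pos: [0.5631, -0.0568, 0.0779]
eef_rot: [0.012, 1.0, -0.002, 0.0]
contact_force: [1.5, -10.2, 0.3]
opening: 0.312
```

Run:
```python
from h import *
st()
```

```text
t 8.83 pos [ 0.5631 -0.0568  0.0779] yaxis deg 88.6 tilt [ 0.0008 -0.0037] F [  1.47 -10.24   0.28] M [-2.38 -0.38  0.03] op 0.312 q7 1.16
```

Emit:
carry_out(
  linear=[
    [0, 0.006, 0],
    [0, 0.01, 0],
    [0, 0.01, 0],
  ],
  roll=[0, 0, 0],
)

```text
clock: 9.08
tool_pos: [0.5631, -0.0561, 0.0781]
eef_rot: [0.015, 1.0, -0.008, -0.0]
contact_force: [1.3, -16.4, 0.8]
opening: 0.313
```

Run:
```python
from h import *
st()
```

```text
t 9.08 pos [ 0.5631 -0.0561  0.0781] yaxis deg 88.29 tilt [-0.0003 -0.0164] F [  1.32 -16.38   0.78] M [-4.06 -0.43  0.3 ] op 0.313 q7 1.14
```

Emit:
carry_out(
  linear=[
    [0, -0.02, 0.0],
    [0, -0.04, 0.0],
    [0, -0.05, 0.03],
    [0, -0.05, 0.06],
    [-0.01, -0.05, 0.09],
    [-0.03, -0.05, 0.11],
  ],
  roll=[0, 0, 0, 0, 0, 0],
)

```text
clock: 9.58
tool_pos: [0.5359, -0.1048, 0.1904]
eef_rot: [0.015, 1.0, -0.007, 0.003]
contact_force: [0.6, -0.1, -0.9]
opening: 0.312
```

Run:
```python
from h import *
st()
p=snapshot("side");save(p,"s5.png",(220,150,370,260),5)
p=snapshot("wrist");save(p,"w5.png");np.save("w5.npy",p,allow_pickle=True)
```

```text
t 9.58 pos [ 0.5359 -0.1048  0.1904] yaxis deg 88.31 tilt [ 0.006  -0.0143] F [ 0.56 -0.15 -0.89] M [ 0.02 -0.   -0.05] op 0.312 q7 1.28
```

View pics/s5.png

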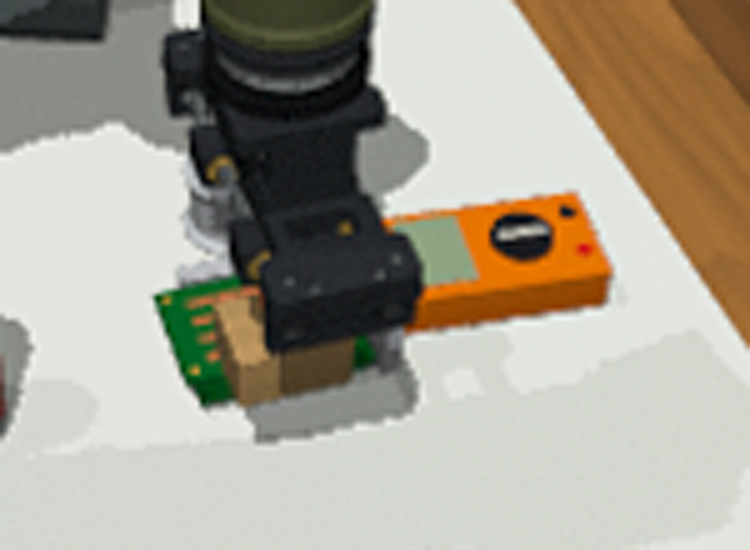

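View pics/w5.png

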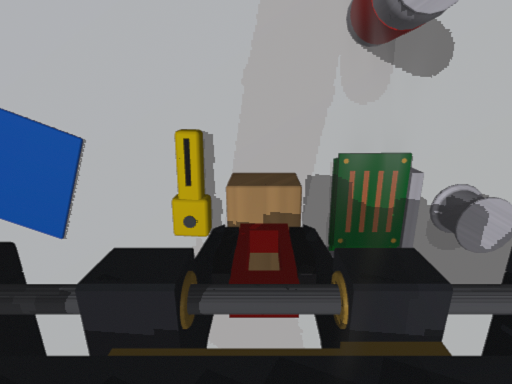

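Emit:
carry_out(
  linear=[
    [-0.01, 0.015, 0],
    [-0.02, 0.03, 0],
    [-0.03, 0.045, 0],
    [-0.04, 0.06, 0],
    [-0.05, 0.075, 0],
    [-0.06, 0.09, 0],
    [-0.068, 0.104, 0],
    [-0.068, 0.104, 0],
  ],
  roll=[-0.12, -0.24, -0.36, -0.48, -0.6, -0.72, -0.84, -0.96],
)

```text
clock: 10.35
tool_pos: [0.462, 0.0026, 0.1896]
eef_rot: [0.475, 0.88, -0.007, -0.005]
contact_force: [0.0, 0.2, -1.4]
opening: 0.315
```

Run:
```python
from h import *
st()
```

```text
t 10.35 pos [0.462  0.0026 0.1896] yaxis deg 33.31 tilt [-0.0159 -0.0084] F [ 0.02  0.2  -1.35] M [-0.02 -0.02 -0.04] op 0.315 q7 0.43
```

Emit:
carry_out(
  linear=[
    [0.003, -0.003, 0],
    [0.003, -0.003, 0],
    [0.003, -0.003, 0],
    [0.003, -0.003, 0],
    [0.003, -0.003, 0],
    [0.003, -0.003, 0],
    [0.003, -0.003, 0],
  ],
  roll=[-0.12, -0.24, -0.36, -0.48, -0.6, -0.6, -0.6],
)

```text
clock: 10.93
tool_pos: [0.465, 0.0002, 0.1887]
eef_rot: [0.712, 0.702, -0.006, -0.007]
contact_force: [0.1, -0.2, -1.9]
opening: 0.316
```

Run:
```python
from h import *
st()
p=snapshot("wrist");save(p,"w6.png");np.save("w6.npy",p,allow_pickle=True)
p=snapshot("side");save(p,"s6.png",(190,130,390,280),4);np.save("s6.npy",p,allow_pickle=True)
```

```text
t 10.93 pos [4.650e-01 2.000e-04 1.887e-01] yaxis deg -0.81 tilt [-0.019   0.0017] F [ 0.14 -0.24 -1.92] M [-0.07  0.02 -0.04] op 0.316 q7 0.07
```

View pics/s6.png

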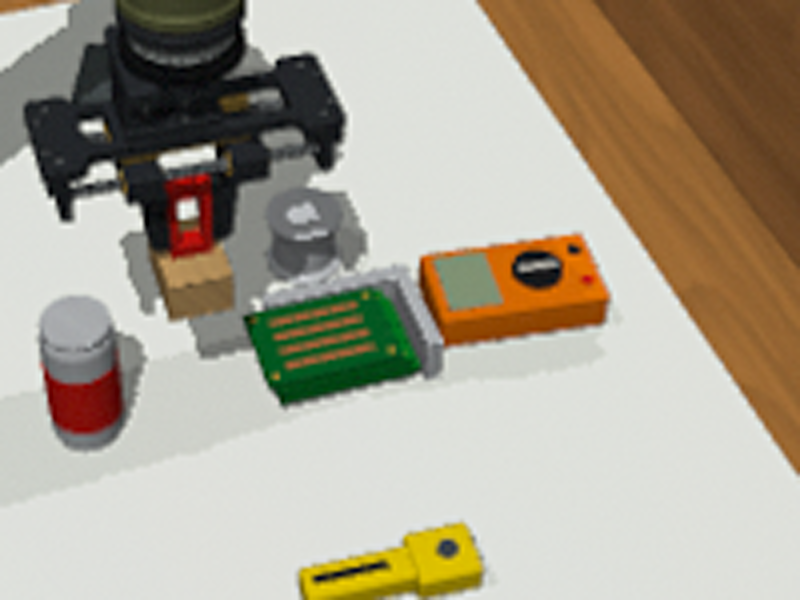

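View pics/w6.png

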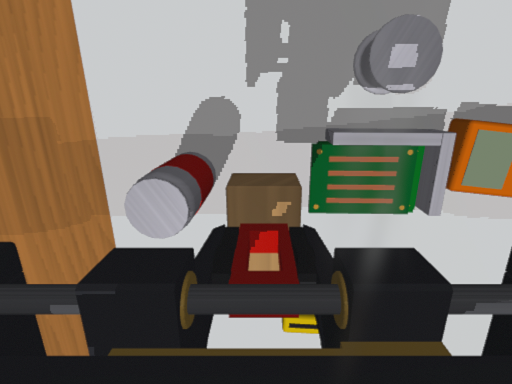

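```bash
cat > meas.py <<'E'
from h import *
import sys
p=np.load(sys.argv[1],allow_pickle=True).item(); w=cloud(p); im=p["img"].astype(int)
R,G,B=im[...,0],im[...,1],im[...,2]
roi=(w[...,0]>.49)&(w[...,0]<.645)&(w[...,1]>-.08)&(w[...,1]<.055)
f=roi&(abs(R-G)<25)&(abs(G-B)<25)&(w[...,2]>.042)&(w[...,2]<.051)
f=cv2.morphologyEx(f.astype(np.uint8),cv2.MORPH_OPEN,np.ones((3,3)))>0
q=w[f]
side=q[(q[:,1]>.025)&(q[:,0]<.61)]; far=q[(q[:,0]>.61)&(q[:,1]<.02)]
for nm,a,ax in [("side",side,0),("far",far,1)]:
    if len(a)<20: print(nm,len(a)); continue
    inner=[]
    for b in np.arange(a[:,ax].min(),a[:,ax].max(),.006):
        s=a[(a[:,ax]>=b)&(a[:,ax]<b+.006)]
        if len(s)>4: inner.append((b+.003,np.percentile(s[:,1-ax],3),np.percentile(s[:,1-ax],97)))
    i=np.array(inner); k=np.polyfit(i[:,0],i[:,1],1); print(nm,"slope",k[0].round(4),"inner mm",(i[:,1].mean()*1000).round(1),"outer",(i[:,2].mean()*1000).round(1),"at",(i[:,0].mean()*1000).round(0))
g=roi&(G>40)&(G>1.5*R)&(w[...,2]>.014)&(w[...,2]<.05)
for nm,m in [("all",g),("top",g&(w[...,2]>.0375))]:
    a=w[m]; print(nm,len(a),cv2.minAreaRect((a[:,:2]*1000).astype(np.float32)),np.percentile(a,[1,99],axis=0).round(4).tolist())
E
python3 meas.py w6.npy; python3 meas.py s6.npy
```

```text
side slope -0.026 inner mm 34.4 outer 45.7 at 568.0
far slope 0.0217 inner mm 624.9 outer 636.1 at -7.0
all 5424 ((566.5090942382812, -1.3488273620605469), (69.80467987060547, 118.60702514648438), 88.35375213623047) [[0.5081, -0.0348, 0.0251], [0.6204, 0.0337, 0.0415]]
top 4987 ((557.438720703125, -0.8851394653320312), (69.70428466796875, 100.49201202392578), 88.82576751708984) [[0.5081, -0.0347, 0.0383], [0.6064, 0.0329, 0.0415]]
side slope -0.033 inner mm 34.1 outer 44.6 at 568.0
far slope -0.0377 inner mm 626.0 outer 634.6 at -10.0
all 634 ((566.12841796875, -1.4135322570800781), (75.8852767944336, 119.07087707519531), 89.84623718261719) [[0.5076, -0.0376, 0.0186], [0.6202, 0.0355, 0.0444]]
top 430 ((558.4663696289062, -0.4637794494628906), (74.0328598022461, 103.74991607666016), 89.8558578491211) [[0.5073, -0.037, 0.0378], [0.6084, 0.0357, 0.0446]]
```

Emit:
carry_out(
  linear=[
    [-0.002, -0.001, -0.025],
    [-0.002, -0.001, -0.05],
    [-0.002, -0.001, -0.075],
    [-0.002, -0.001, -0.095],
    [-0.002, -0.001, -0.108],
    [-0.002, -0.001, -0.11],
    [-0.002, -0.001, -0.11],
  ],
  roll=[-0.005, -0.005, -0.005, -0.005, -0.005, -0.005, -0.005],
)

```text
clock: 11.62
tool_pos: [0.4626, -0.001, 0.0784]
eef_rot: [0.714, 0.7, -0.006, -0.008]
contact_force: [0.3, -0.3, -1.3]
opening: 0.314
```

Run:
```python
from h import *
st()
p=snapshot("side");save(p,"s7.png",(190,130,390,280),4)
```

```text
t 11.62 pos [ 0.4626 -0.001   0.0784] yaxis deg -1.09 tilt [-0.0202  0.0026] F [ 0.27 -0.32 -1.31] M [-0.1   0.05  0.03] op 0.314 q7 0.1
```

View pics/s7.png

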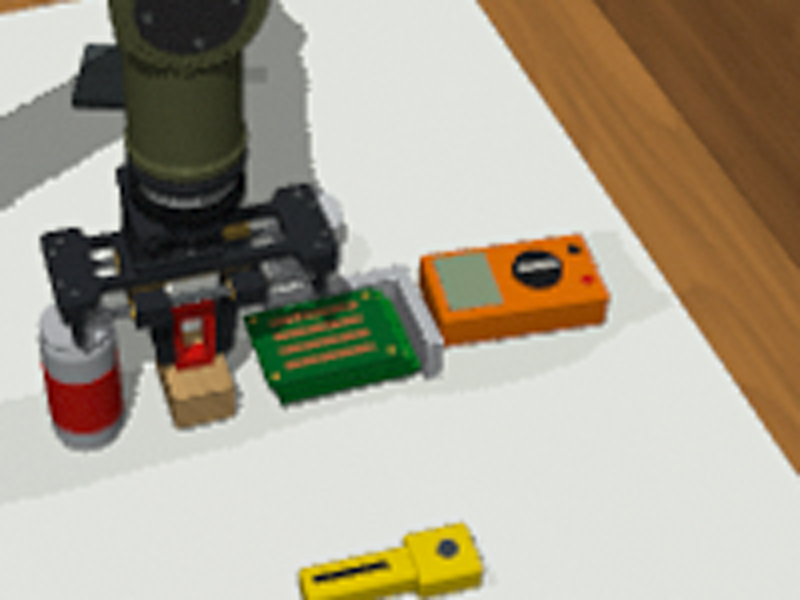

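Emit:
carry_out(
  linear=[
    [0.006, 0, 0],
    [0.011, 0, 0],
    [0.016, 0, 0],
    [0.021, 0, 0],
    [0.025, -0.001, 0],
    [0.029, -0.001, 0],
    [0.032, -0.001, 0],
    [0.034, -0.001, 0],
  ],
  roll=[0, 0, 0, 0, 0, 0, 0, 0],
)

```text
clock: 12.33
tool_pos: [0.4965, -0.0022, 0.0791]
eef_rot: [0.714, 0.7, -0.007, -0.008]
contact_force: [-1.5, 0.2, -0.3]
opening: 0.312
```

Run:
```python
from h import *
st()
```

```text
t 12.33 pos [ 0.4965 -0.0022  0.0791] yaxis deg -1.12 tilt [-0.0207  0.0023] F [-1.46  0.17 -0.31] M [-0.21  0.6  -0.02] op 0.312 q7 0.1
```

Emit:
carry_out(
  linear=[
    [0.002, 0, -0.001],
    [0.004, 0, -0.001],
    [0.006, 0, -0.001],
    [0.008, 0, -0.001],
    [0.008, 0, -0.001],
  ],
  roll=[0, 0, 0, 0, 0],
)

```text
clock: 12.75
tool_pos: [0.5023, -0.0023, 0.0778]
eef_rot: [0.714, 0.7, -0.008, -0.01]
contact_force: [-5.5, -1.0, 0.7]
opening: 0.316
```

Run:
```python
from h import *
st()
```

```text
t 12.75 pos [ 0.5023 -0.0023  0.0778] yaxis deg -1.12 tilt [-0.0257  0.0024] F [-5.51 -1.02  0.71] M [-0.19  1.44 -0.06] op 0.316 q7 0.1
```

Emit:
carry_out(
  linear=[
    [0.003, 0, 0],
    [0.006, 0, 0],
    [0.008, 0, 0],
    [0.008, 0, 0],
  ],
  roll=[0, 0, 0, 0],
)

```text
clock: 13.08
tool_pos: [0.5033, -0.0023, 0.0773]
eef_rot: [0.714, 0.7, -0.014, -0.015]
contact_force: [-12.3, 0.2, 6.5]
opening: 0.311
```

Run:
```python
from h import *
st()
```

```text
t 13.08 pos [ 0.5033 -0.0023  0.0773] yaxis deg -1.12 tilt [-0.0408  0.0028] F [-12.3    0.25   6.53] M [-0.1   3.05  0.03] op 0.311 q7 0.1
```

Emit:
carry_out(
  linear=[
    [-0.015, 0, 0.0],
    [-0.03, 0, 0.0],
    [-0.035, 0, 0.03],
    [-0.035, 0, 0.06],
    [-0.035, 0, 0.09],
    [-0.035, 0, 0.11],
  ],
  roll=[0, 0, 0, 0, 0, 0],
)

```text
clock: 13.58
tool_pos: [0.4706, -0.0022, 0.1899]
eef_rot: [0.714, 0.7, -0.011, -0.013]
contact_force: [0.7, -0.5, -0.4]
opening: 0.314
```

```bash
python3 - <<'E'
from h import *
st()
p=snapshot("wrist");save(p,"w8.png",(290,110,480,240),4);np.save("w8.npy",p,allow_pickle=True)
p=snapshot("side");save(p,"s8.png",(220,160,370,270),5);np.save("s8.npy",p,allow_pickle=True)
E
python3 meas.py w8.npy; python3 meas.py s8.npy
```

```text
t 13.58 pos [ 0.4706 -0.0022  0.1899] yaxis deg -1.12 tilt [-0.0347  0.0029] F [ 0.67 -0.5  -0.36] M [-0.08 -0.03  0.01] op 0.314 q7 0.08
side slope -0.03 inner mm 34.5 outer 45.6 at 568.0
far slope 0.0188 inner mm 625.0 outer 636.3 at -7.0
all 5455 ((573.4307250976562, -2.0375022888183594), (70.09312438964844, 103.27991485595703), 88.18006896972656) [[0.5224, -0.0359, 0.0201], [0.6222, 0.0324, 0.0415]]
top 5197 ((573.1396484375, -2.244678497314453), (69.5732192993164, 101.26406860351562), 88.81187438964844) [[0.5233, -0.036, 0.0383], [0.6222, 0.0323, 0.0416]]
side slope -0.0243 inner mm 34.3 outer 44.3 at 568.0
far slope 0.0213 inner mm 625.1 outer 635.2 at -12.0
all 594 ((573.7393798828125, -0.7868309020996094), (77.24586486816406, 104.19951629638672), 88.51012420654297) [[0.522, -0.0384, 0.0193], [0.6233, 0.0346, 0.0449]]
top 410 ((572.3890380859375, -1.7215423583984375), (75.30685424804688, 100.65272521972656), 88.51012420654297) [[0.523, -0.0384, 0.0377], [0.6218, 0.0345, 0.0453]]
```

View pics/s8.png

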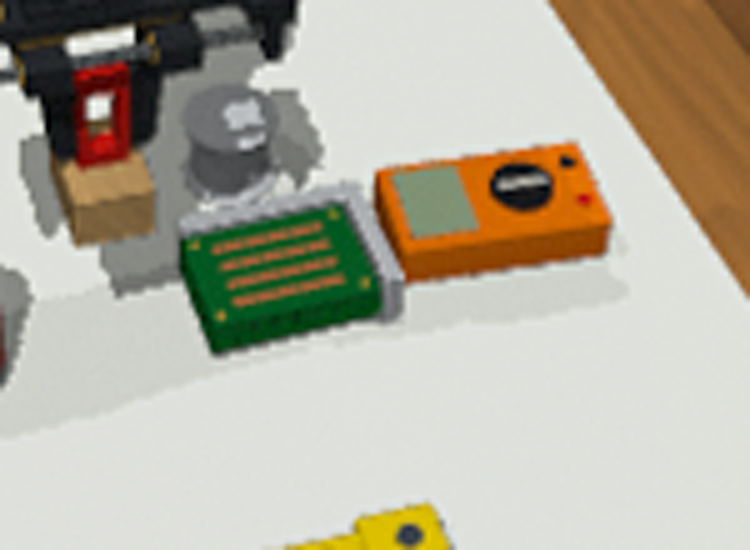

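View pics/w8.png

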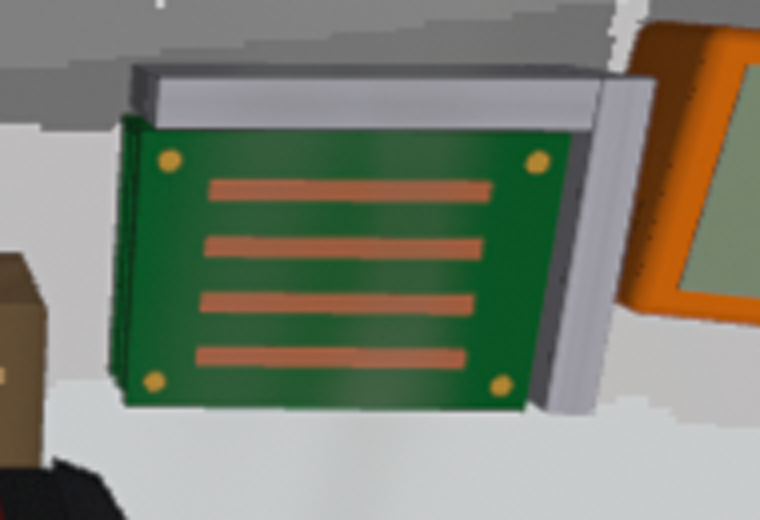

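Emit:
carry_out(
  linear=[
    [0.01, -0.02, 0],
    [0.02, -0.04, 0],
    [0.03, -0.06, 0],
    [0.05, -0.075, 0],
    [0.07, -0.085, 0],
    [0.09, -0.094, 0],
    [0.1, -0.096, 0],
    [0.1, -0.096, 0],
  ],
  roll=[-0.12, -0.24, -0.36, -0.48, -0.6, -0.72, -0.84, -0.96],
)

```text
clock: 14.35
tool_pos: [0.5753, -0.0994, 0.1892]
eef_rot: [0.957, 0.289, -0.002, -0.013]
contact_force: [-0.3, -1.0, -0.8]
opening: 0.313
```

Run:
```python
from h import *
st()
```

```text
t 14.35 pos [ 0.5753 -0.0994  0.1892] yaxis deg -56.43 tilt [-0.0111  0.0248] F [-0.31 -1.02 -0.75] M [-0.1   0.1  -0.01] op 0.313 q7 -0.45
```

Emit:
carry_out(
  linear=[
    [-0.003, 0, 0],
    [-0.003, 0, 0],
    [-0.003, 0, 0],
    [-0.003, 0, 0],
    [-0.003, 0, 0],
    [-0.003, 0, 0],
    [-0.003, 0, 0],
  ],
  roll=[-0.12, -0.24, -0.36, -0.48, -0.6, -0.607, -0.607],
)

```text
clock: 14.93
tool_pos: [0.5724, -0.0993, 0.1882]
eef_rot: [1.0, -0.009, 0.002, -0.013]
contact_force: [0.6, -0.6, -1.2]
opening: 0.312
```

Run:
```python
from h import *
st()
```

```text
t 14.93 pos [ 0.5724 -0.0993  0.1882] yaxis deg -91.01 tilt [0.0043 0.0256] F [ 0.55 -0.59 -1.2 ] M [-0.02  0.15  0.03] op 0.312 q7 -0.88
```

Emit:
carry_out(
  linear=[
    [0, 0, -0.03],
    [0, 0, -0.06],
    [0, 0, -0.085],
    [0, 0, -0.1],
    [0, 0.003, -0.109],
    [0, 0.006, -0.11],
    [0, 0.01, -0.11],
    [0, 0.013, -0.11],
  ],
  roll=[0, 0, 0, 0, 0, 0, 0, 0],
)

```text
clock: 15.6
tool_pos: [0.5733, -0.0858, 0.0791]
eef_rot: [1.0, -0.008, 0.003, -0.013]
contact_force: [-0.2, 0.6, -0.7]
opening: 0.315
```

Run:
```python
from h import *
st()
```

```text
t 15.6 pos [ 0.5733 -0.0858  0.0791] yaxis deg -90.94 tilt [0.006  0.0256] F [-0.16  0.56 -0.69] M [0.   0.16 0.02] op 0.315 q7 -0.78
```

Emit:
carry_out(
  linear=[
    [0, 0.005, -0.001],
    [0, 0.01, -0.001],
    [0, 0.015, -0.001],
    [0, 0.02, -0.001],
    [0, 0.022, -0.001],
    [0, 0.022, -0.001],
  ],
  roll=[0, 0, 0, 0, 0, 0],
)

```text
clock: 16.1
tool_pos: [0.5733, -0.0627, 0.0781]
eef_rot: [1.0, -0.008, 0.003, -0.013]
contact_force: [0.5, 0.8, -2.0]
opening: 0.31
```

Emit:
carry_out(
  linear=[
    [0, 0.004, 0],
    [0, 0.007, 0],
    [0, 0.01, 0],
    [0, 0.013, 0],
    [0, 0.016, 0],
    [0, 0.018, 0],
    [0, 0.018, 0],
  ],
  roll=[0, 0, 0, 0, 0, 0, 0],
)

```text
clock: 16.68
tool_pos: [0.5733, -0.0573, 0.0789]
eef_rot: [1.0, -0.011, 0.005, -0.003]
contact_force: [-1.4, -18.8, -3.3]
opening: 0.315
```

Run:
```python
from h import *
st()
```

```text
t 16.68 pos [ 0.5733 -0.0573  0.0789] yaxis deg -91.3 tilt [0.0101 0.0063] F [ -1.42 -18.8   -3.33] M [-4.88  0.76  0.17] op 0.315 q7 -0.83
```

Emit:
carry_out(
  linear=[
    [0, -0.02, 0],
    [0, -0.035, 0.0],
    [0, -0.04, 0.03],
    [0, -0.04, 0.06],
    [0, -0.04, 0.09],
    [0, -0.04, 0.11],
    [0, -0.04, 0.11],
  ],
  roll=[0, 0, 0, 0, 0, 0, 0],
)

```text
clock: 17.27
tool_pos: [0.5755, -0.0984, 0.193]
eef_rot: [1.0, -0.012, 0.009, -0.002]
contact_force: [0.3, 0.0, -0.8]
opening: 0.316
```

Run:
```python
from h import *
st()
```

```text
t 17.27 pos [ 0.5755 -0.0984  0.193 ] yaxis deg -91.33 tilt [0.0174 0.0045] F [ 0.29  0.02 -0.82] M [-0.02  0.12 -0.01] op 0.316 q7 -0.89
```

Emit:
carry_out(
  linear=[
    [-0.015, 0.005, 0],
    [-0.03, 0.01, 0],
    [-0.05, 0.02, 0],
    [-0.07, 0.035, 0],
    [-0.09, 0.055, 0],
    [-0.105, 0.075, 0],
    [-0.11, 0.09, 0],
    [-0.11, 0.097, 0],
  ],
  roll=[0.12, 0.24, 0.36, 0.48, 0.6, 0.72, 0.84, 0.96],
)

```text
clock: 17.93
tool_pos: [0.4627, 0.0012, 0.1923]
eef_rot: [0.89, 0.455, 0.005, -0.008]
contact_force: [0.6, -1.2, -1.8]
opening: 0.318
```

Run:
```python
from h import *
st()
```

```text
t 17.93 pos [0.4627 0.0012 0.1923] yaxis deg -35.83 tilt [0.002  0.0188] F [ 0.56 -1.2  -1.78] M [-0.08  0.11  0.02] op 0.318 q7 -0.28
```

Remaining turn: −1.2 + 35.8 = 34.6° = 0.604 rad.

Emit:
carry_out(
  linear=[
    [0.001, -0.002, 0],
    [0.001, -0.002, 0],
    [0.001, -0.002, 0],
    [0.001, -0.002, 0],
    [0.001, -0.002, 0],
    [0.001, -0.002, 0],
    [0.001, -0.002, 0],
  ],
  roll=[0.12, 0.24, 0.36, 0.48, 0.6, 0.604, 0.604],
)

```text
clock: 18.52
tool_pos: [0.4634, -0.0007, 0.1918]
eef_rot: [0.716, 0.698, 0.002, -0.01]
contact_force: [0.5, 0.1, -1.3]
opening: 0.313
```

```bash
python3 - <<'E'
from h import *
st()
p=snapshot("wrist");save(p,"w9.png",(290,110,480,240),4);np.save("w9.npy",p,allow_pickle=True)
E
python3 meas.py w9.npy
```

```text
t 18.52 pos [ 0.4634 -0.0007  0.1918] yaxis deg -1.4 tilt [-0.01    0.0172] F [ 0.53  0.12 -1.29] M [-0.12  0.09  0.03] op 0.313 q7 0.09
side slope -0.024 inner mm 34.3 outer 45.5 at 568.0
far slope 0.0186 inner mm 624.7 outer 636.1 at -7.0
all 5055 ((573.6544799804688, -1.1115379333496094), (68.84488677978516, 103.389404296875), 88.35531616210938) [[0.5223, -0.0347, 0.02], [0.6222, 0.0326, 0.0415]]
top 4779 ((572.82275390625, -1.1395034790039062), (68.7412338256836, 101.29412078857422), 88.35531616210938) [[0.5231, -0.0348, 0.0383], [0.6221, 0.0323, 0.0415]]
```

View pics/w9.png

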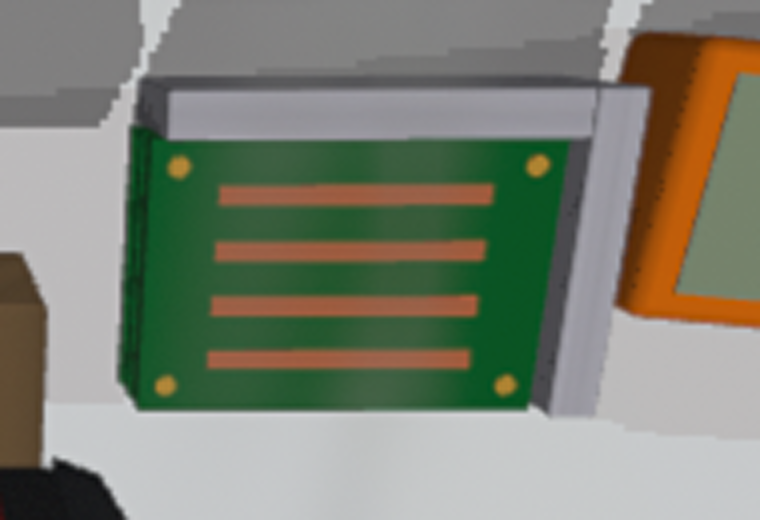

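Emit:
carry_out(
  linear=[
    [0, 0, -0.03],
    [0, 0, -0.06],
    [0, 0, -0.09],
    [0, 0, -0.108],
    [0.0, 0, -0.113],
    [0.008, 0, -0.113],
    [0.016, 0, -0.113],
    [0.022, 0, -0.113],
  ],
  roll=[0, 0, 0, 0, 0, 0, 0, 0],
)

```text
clock: 19.23
tool_pos: [0.4879, -0.0007, 0.0801]
eef_rot: [0.716, 0.698, 0.004, -0.008]
contact_force: [0.1, -1.3, -1.8]
opening: 0.315
```

Run:
```python
from h import *
st()
```

```text
t 19.23 pos [ 0.4879 -0.0007  0.0801] yaxis deg -1.45 tilt [-0.0061  0.0167] F [ 0.13 -1.25 -1.79] M [-0.08  0.02 -0.01] op 0.315 q7 0.12
```

Emit:
carry_out(
  linear=[
    [0.005, 0, -0.002],
    [0.009, 0, -0.002],
    [0.013, 0, -0.002],
    [0.017, 0, -0.002],
    [0.021, 0, -0.002],
    [0.025, 0, -0.002],
    [0.029, 0, -0.002],
    [0.029, 0, -0.002],
  ],
  roll=[0, 0, 0, 0, 0, 0, 0, 0],
)

```text
clock: 19.9
tool_pos: [0.5053, -0.0007, 0.0772]
eef_rot: [0.716, 0.698, -0.005, -0.017]
contact_force: [-15.8, 0.4, 9.3]
opening: 0.31
```

Run:
```python
from h import *
st()
```

```text
t 19.9 pos [ 0.5053 -0.0007  0.0772] yaxis deg -1.44 tilt [-0.0309  0.0176] F [-15.79   0.35   9.27] M [0.04 3.93 0.11] op 0.31 q7 0.12
```

Emit:
carry_out(
  linear=[
    [-0.015, 0, 0.0],
    [-0.03, 0, 0.0],
    [-0.035, 0, 0.03],
    [-0.035, 0, 0.06],
    [-0.035, 0, 0.09],
    [-0.035, 0, 0.11],
    [-0.035, 0, 0.11],
  ],
  roll=[0, 0, 0, 0, 0, 0, 0],
)

```text
clock: 20.48
tool_pos: [0.4727, -0.0008, 0.1908]
eef_rot: [0.716, 0.698, -0.002, -0.014]
contact_force: [0.3, -0.5, -1.1]
opening: 0.314
```

```bash
python3 - <<'E'
from h import *
st()
p=snapshot("wrist");save(p,"w10.png",(290,110,480,240),4);np.save("w10.npy",p,allow_pickle=True)
p=snapshot("side");save(p,"s10.png",(220,160,370,270),5);np.save("s10.npy",p,allow_pickle=True)
E
python3 meas.py w10.npy; python3 meas.py s10.npy
```

```text
t 20.48 pos [ 0.4727 -0.0008  0.1908] yaxis deg -1.46 tilt [-0.023   0.0179] F [ 0.32 -0.47 -1.11] M [-0.14 -0.02 -0.04] op 0.314 q7 0.09
side slope -0.0234 inner mm 34.7 outer 45.7 at 568.0
far slope 0.0102 inner mm 624.9 outer 636.0 at -7.0
all 5164 ((575.23046875, -1.4239234924316406), (69.51640319824219, 101.55089569091797), 88.34941864013672) [[0.5246, -0.0352, 0.0219], [0.6244, 0.0323, 0.0415]]
top 4937 ((575.3591918945312, -1.7164688110351562), (69.48027038574219, 101.177734375), 88.75230407714844) [[0.5255, -0.0353, 0.0383], [0.6245, 0.0321, 0.0415]]
side slope -0.0402 inner mm 34.4 outer 44.8 at 553.0
far slope 0.014 inner mm 625.0 outer 635.2 at -11.0
all 585 ((574.1146240234375, -0.8475990295410156), (77.73585510253906, 100.30164337158203), 87.595947265625) [[0.524, -0.0383, 0.0198], [0.6232, 0.0352, 0.0445]]
top 418 ((574.3362426757812, -1.6688728332519531), (75.59233093261719, 99.38810729980469), 88.26918029785156) [[0.5249, -0.0375, 0.0379], [0.6233, 0.0351, 0.0446]]
```

View pics/w10.png

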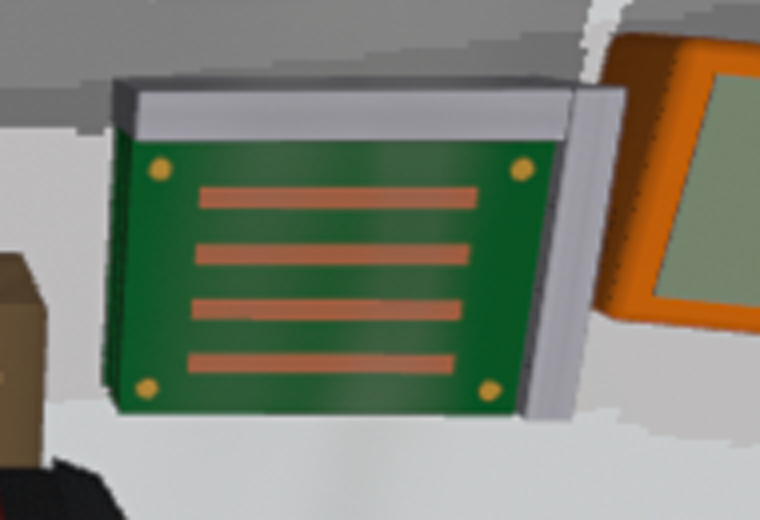

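View pics/s10.png

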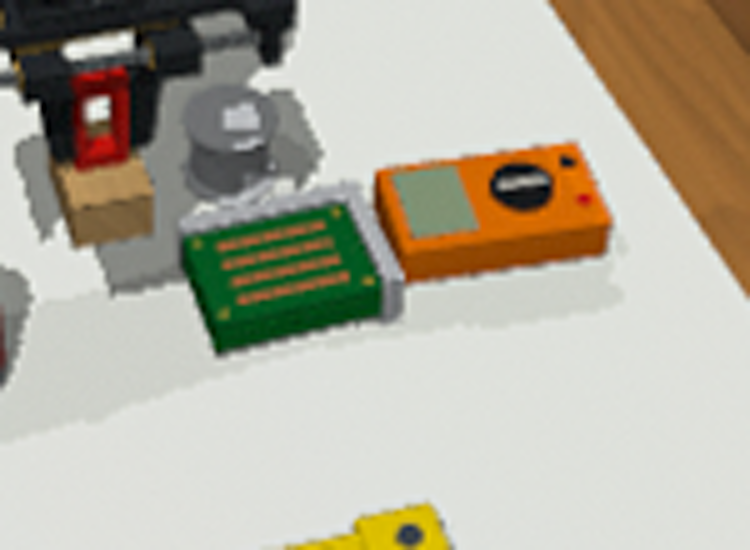

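Emit:
carry_out(
  linear=[
    [0.0, -0.035, 0],
    [0.01, -0.075, 0],
    [0.02, -0.115, 0],
    [0.03, -0.155, 0],
    [0.04, -0.195, 0],
    [0.045, -0.235, 0],
    [0.05, -0.275, 0],
    [0.053, -0.315, 0],
  ],
  roll=[0, 0, 0, 0, 0, 0, 0, 0],
)

```text
clock: 21.25
tool_pos: [0.5233, -0.317, 0.1855]
eef_rot: [0.716, 0.698, -0.004, -0.018]
contact_force: [1.4, 0.2, -1.4]
opening: 0.316
```

Run:
```python
from h import *
st()
```

```text
t 21.25 pos [ 0.5233 -0.317   0.1855] yaxis deg -1.42 tilt [-0.031   0.0197] F [ 1.37  0.2  -1.42] M [-0.05 -0.03 -0.04] op 0.316 q7 0.53
```

Emit:
carry_out(
  linear=[
    [0.003, -0.03, -0.01],
    [0.005, -0.062, -0.03],
    [0.005, -0.062, -0.055],
    [0.005, -0.062, -0.08],
    [0.005, -0.062, -0.098],
    [0.005, -0.062, -0.103],
    [0.005, -0.062, -0.103],
  ],
  roll=[0, 0, 0, 0, 0, 0, 0],
)

```text
clock: 21.83
tool_pos: [0.5266, -0.3776, 0.0793]
eef_rot: [0.716, 0.698, -0.005, -0.021]
contact_force: [-0.1, -0.6, -0.5]
opening: 0.31
```

Run:
```python
from h import *
st()
p=snapshot("side");save(p,"s11.png",(200,240,400,384),4)
```

```text
t 21.83 pos [ 0.5266 -0.3776  0.0793] yaxis deg -1.41 tilt [-0.0358  0.0235] F [-0.11 -0.6  -0.48] M [-0.13  0.04 -0.03] op 0.31 q7 0.6
```

View pics/s11.png

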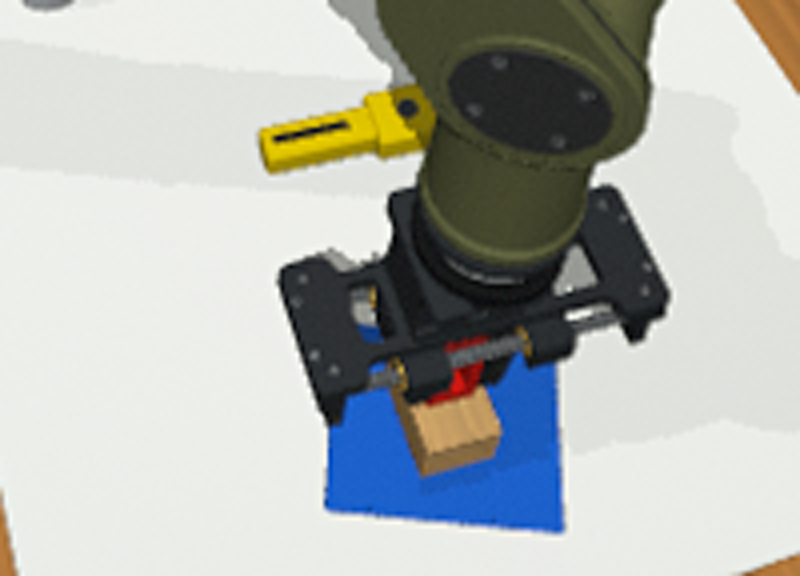

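Emit:
carry_out(
  linear=[
    [0, 0, -0.002],
    [0, 0, -0.003],
    [0, 0, -0.004],
    [0, 0, -0.005],
    [0, 0, -0.005],
  ],
  roll=[0, 0, 0, 0, 0],
)

```text
clock: 22.3
tool_pos: [0.5279, -0.3785, 0.0765]
eef_rot: [0.716, 0.698, -0.004, -0.019]
contact_force: [0.2, -0.5, -1.2]
opening: 0.314
```

Run:
```python
from h import *
st()
```

```text
t 22.3 pos [ 0.5279 -0.3785  0.0765] yaxis deg -1.41 tilt [-0.0326  0.021 ] F [ 0.21 -0.45 -1.21] M [-0.13  0.06 -0.02] op 0.314 q7 0.6
```

Emit:
carry_out(
  linear=[
    [0, 0, -0.001],
    [0, 0, -0.002],
    [0, 0, -0.003],
    [0, 0, -0.004],
    [0, 0, -0.004],
  ],
  roll=[0, 0, 0, 0, 0],
)

```text
clock: 22.72
tool_pos: [0.5281, -0.3786, 0.0752]
eef_rot: [0.716, 0.698, -0.004, -0.018]
contact_force: [-3.9, 3.5, 16.4]
opening: 0.312
```

Run:
```python
from h import *
st()
```

```text
t 22.72 pos [ 0.5281 -0.3786  0.0752] yaxis deg -1.41 tilt [-0.0317  0.0207] F [-3.88  3.5  16.36] M [ 0.46  0.88 -0.03] op 0.312 q7 0.6
```

Emit:
carry_out(
  linear=[
    [0, 0, 0],
    [0, 0, 0],
    [0, 0, 0],
    [0, 0, 0],
    [0, 0, 0],
    [0, 0, 0],
    [0, 0, 0],
    [0, 0, 0],
  ],
  roll=[0, 0, 0, 0, 0, 0, 0, 0],
  gripper=0.8,
  grip_force=10,
)

```text
clock: 23.38
tool_pos: [0.5281, -0.3785, 0.0751]
eef_rot: [0.716, 0.698, -0.004, -0.019]
contact_force: [-0.3, -0.7, -0.2]
opening: 0.797
```

Run:
```python
from h import *
st()
p=snapshot("wrist");save(p,"w12.png")
```

```text
t 23.38 pos [ 0.5281 -0.3785  0.0751] yaxis deg -1.41 tilt [-0.0319  0.0209] F [-0.31 -0.67 -0.22] M [-0.09  0.06 -0.06] op 0.797 q7 0.6
```

View pics/w12.png

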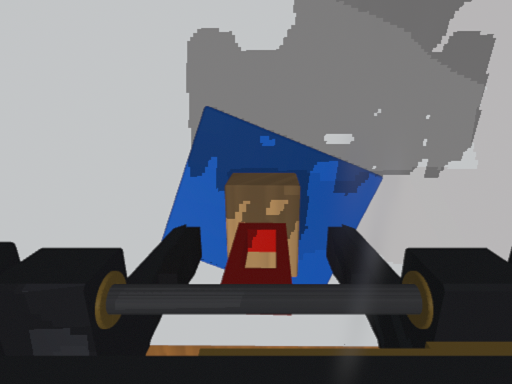

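The block stands free between the open fingers at about (262,240). I'll go straight up and then away toward −y so the cameras have a clear view.

Emit:
carry_out(
  linear=[
    [0, 0, 0.02],
    [0, 0, 0.045],
    [0, 0, 0.075],
    [0, 0, 0.11],
    [0, 0, 0.15],
    [0, 0, 0.18],
    [0, 0, 0.2],
    [0, 0, 0.2],
  ],
  roll=[0, 0, 0, 0, 0, 0, 0, 0],
)

```text
clock: 24.1
tool_pos: [0.5302, -0.3803, 0.2805]
eef_rot: [0.716, 0.698, -0.003, -0.014]
contact_force: [0.2, -0.4, -0.2]
opening: 0.802
```

Emit:
carry_out(
  linear=[
    [-0.04, 0, 0],
    [-0.08, 0, 0],
    [-0.11, 0, 0],
    [-0.13, 0, 0],
    [-0.13, 0, 0],
  ],
  roll=[0, 0, 0, 0, 0],
)

```text
clock: 24.52
tool_pos: [0.3941, -0.3808, 0.28]
eef_rot: [0.718, 0.696, -0.005, -0.016]
contact_force: [0.1, 0.7, 0.3]
opening: 0.799
```

```bash
python3 - <<'E'
from h import *
st()
p=snapshot("side");save(p,"s13.png",(200,160,400,384),3);np.save("s13.npy",p,allow_pickle=True)
t=snapshot("top");save(t,"t13.png",(235,110,435,230),4);np.save("t13.npy",t,allow_pickle=True)
for n,p in [("side",p),("top",t)]:
    w=cloud(p);im=p["img"].astype(int);R,G,B=im[...,0],im[...,1],im[...,2]
    roi=(abs(w[...,0]-.526)<.06)&(abs(w[...,1]+.378)<.06)
    a=w[roi&(R>100)&(G<60)&(B<60)&(w[...,2]>.09)]; print(n,"red top",len(a),(np.median(a,0) if len(a) else ""))
    a=w[roi&(w[...,2]>.035)&(w[...,2]<.052)]; 
    if len(a): print("head top",a[:,2].mean(),cv2.minAreaRect((a[:,:2]*1000).astype(np.float32)))
E
python3 meas.py s13.npy; python3 meas.py t13.npy
```

```text
t 24.52 pos [ 0.3941 -0.3808  0.28  ] yaxis deg -1.77 tilt [-0.0292  0.0167] F [0.14 0.7  0.3 ] M [-0.11  0.09  0.02] op 0.799 q7 0.71
side red top 114 [ 0.52313598 -0.38116538  0.10542533]
head top 0.04349698699543372 ((524.6273803710938, -379.6924743652344), (60.854488372802734, 44.439720153808594), 88.70484924316406)
top red top 43 [ 0.52313844 -0.3766084   0.10637768]
head top 0.04347430657977655 ((521.9141845703125, -375.6166076660156), (60.04386520385742, 43.58755874633789), 89.9444808959961)
side 0
far slope 0.0011 inner mm 625.3 outer 634.6 at -11.0
all 180 ((614.2919921875, -9.817264556884766), (81.63917541503906, 37.2869758605957), 60.017852783203125) [[0.5802, -0.0392, 0.0204], [0.6244, 0.0291, 0.0442]]
top 122 ((614.3707275390625, -8.915035247802734), (80.20637512207031, 35.84683609008789), 60.50825881958008) [[0.582, -0.0391, 0.0378], [0.6244, 0.0312, 0.0442]]
side slope -0.0171 inner mm 37.8 outer 46.5 at 570.0
far slope 0.0399 inner mm 623.9 outer 633.2 at -8.0
all 181 ((573.713623046875, 0.5609931945800781), (64.84857177734375, 97.8248519897461), 86.87433624267578) [[0.5281, -0.0333, 0.0368], [0.6222, 0.032, 0.046]]
top 173 ((573.713623046875, 0.5609931945800781), (64.84857177734375, 97.8248519897461), 86.87433624267578) [[0.528, -0.0334, 0.0378], [0.6222, 0.032, 0.046]]
```

View pics/s13.png

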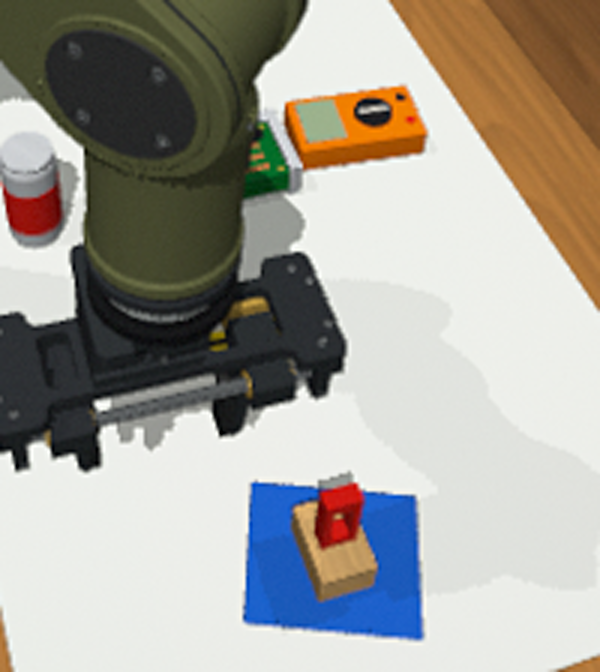

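View pics/t13.png

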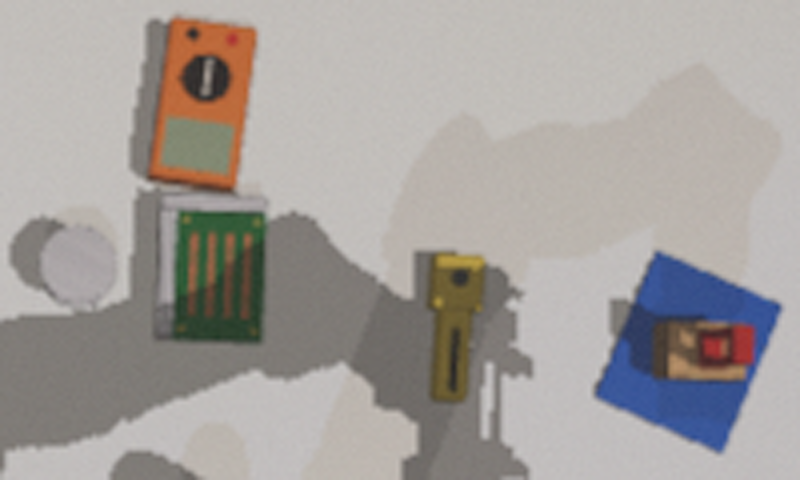

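```bash
cat > edge.py <<'E'
from h import *
import sys
p=np.load(sys.argv[1],allow_pickle=True).item(); w=cloud(p); im=p["img"].astype(int)
R,G,B=im[...,0],im[...,1],im[...,2]
roi=(w[...,0]>.49)&(w[...,0]<.645)&(w[...,1]>-.08)&(w[...,1]<.055)
f=roi&(abs(R-G)<25)&(abs(G-B)<25)&(w[...,2]>.042)&(w[...,2]<.051)
g=roi&(G>40)&(G>1.5*R)&(w[...,2]>.014)&(w[...,2]<.05)
F=w[f];A=w[g];T=w[g&(w[...,2]>.0375)];L=w[g&(w[...,2]<.036)]
for x in np.arange(.53,.62,.012):
    s=lambda q:q[abs(q[:,0]-x)<.006][:,1]
    h=s(F[F[:,1]>.02]); t=s(T); l=s(L)
    print("x",x.round(3),"fence mid",((h.min()+h.max())/2*1e3).round(1) if len(h) else None,"top",(t.min()*1e3).round(1),(t.max()*1e3).round(1),"low min",(l.min()*1e3).round(1) if len(l) else None)
for y in np.arange(-.03,.03,.012):
    s=lambda q:q[abs(q[:,1]-y)<.006][:,0]
    h=s(F[F[:,0]>.61]); t=s(T); l=s(L)
    print("y",y.round(3),"fence mid",((h.min()+h.max())/2*1e3).round(1) if len(h) else None,"top",(t.min()*1e3).round(1),(t.max()*1e3).round(1),"low min",(l.min()*1e3).round(1) if len(l) else None)
E
python3 edge.py w10.npy
```

```text
x 0.53 fence mid 41.0 top -34.7 34.1 low min -33.2
x 0.542 fence mid 40.8 top -34.9 32.9 low min None
x 0.554 fence mid 40.4 top -34.9 32.6 low min None
x 0.566 fence mid 40.2 top -35.1 32.4 low min None
x 0.578 fence mid 39.9 top -35.5 32.1 low min None
x 0.59 fence mid 39.6 top -35.5 32.0 low min None
x 0.602 fence mid 39.3 top -35.8 31.5 low min None
x 0.614 fence mid 39.1 top -37.3 32.2 low min None
y -0.03 fence mid 630.6 top 524.3 624.5 low min 524.0
y -0.018 fence mid 630.5 top 524.4 625.0 low min 524.1
y -0.006 fence mid 630.7 top 524.7 625.8 low min 524.5
y 0.006 fence mid 630.8 top 525.2 625.5 low min 524.9
y 0.018 fence mid 631.3 top 525.3 625.6 low min 525.0
```

Run:
```python
from h import *
st(); print(finish_job())
```

```text
t 24.62 pos [ 0.3998 -0.3802  0.2802] yaxis deg -1.5 tilt [-0.0238  0.016 ] F [ 1.15  1.06 -0.57] M [-0.05 -0.02 -0.04] op 0.801 q7 0.71
the job is handed in; nothing more can be done
None
```

The five boards are knocked square into the corner of the jig, the block stands on the blue pad, and the job is handed in at about 24.6 s. I lifted the block off its hook, tapped the stack toward the side fence and then the far fence, and did each tap a second time. I then set the block down, let go and drew the arm clear.

**Boards:** After the last tap, the wrist camera put the top board's edges within about 1 mm of flush with both fences. Along the far-fence direction, the lower boards' edges were within 0.5 mm of the top board's. Toward the side fence I could only judge the lower boards by eye, from the even edge of the stack in the side picture. The overhead camera hinted at a gap of 1 to 2 mm at the side fence. I put that down to its coarse pixels, and it is still inside the 3.5 mm allowed.

**Block:** It stands upright with its centre about 3 to 5 mm from the pad's centre. The side and overhead cameras differed by about 4 mm, mostly in y.

**Other things:** The multimeter, spool, can and cable stripper look unmoved in the pictures, though I did not measure them again. The gripper passed about 6 mm above the can.

**Tool tilt:** The tool picked up a slight tilt, up to 0.04 rad, from pressing on the boards. It was still tilted by about 0.03 to 0.04 rad when I set the block down, but the block settled flat on the pad.

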